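# Load the maize dryer

## Task

Pull the tray of the food dryer out to its stop, move the bare cob that was left in it into the scrap bin, and lay every ear of maize from the table flat in the tray, none on top of another. Then push the tray fully home, and after that slide the vent shutter on top of the dryer fully open. Leave everything else on the table where it stands.

Things in the scene. Friction and masses are not known exactly. Their poses are not given: they have to be found in the camera images.
- dryer: Table-top food dryer, a cream box 240 mm deep (its x), 330 mm wide (its y), 115 mm tall, with one tray that pulls out of its front. Heavy, does not move. Origin: middle of the lower edge of its front, on the table; its x points into the box (roughly away from the robot), y to the left, z up.
- tray (a joint): How far the dryer's tray is pulled out, in m: 0 = home (its front panel shut against the box), 0.16 = out against the stop; slides along the dryer's -x. It drags with about 2 N of friction and stays where it is left.
- tray_handle (a point): Middle of the steel bar handle on the tray's front panel, moves with the tray; axes as the dryer's. The bar is 10 mm thick and runs 120 mm along y, its centre line 82 mm above the table, 40 mm in front of the panel (a gap of 35 mm for a finger) and 33 mm below the top of the dryer; posts at both ends. It can be pinched from above.
- tray_floor (a point): Point on the upper surface of the tray's floor, in the middle of its width and 80 mm behind the inner face of the front panel; 35 mm above the table; moves with the tray; axes as the dryer's. Inside the tray is 300 mm wide (y) and 170 mm deep (x: from -80 to +90 mm of this point); side and back walls stand 35 mm above the floor, the front panel 68 mm. With the tray right out, x from -80 to +80 mm is open from above. The tray passes under a roof 68 mm above its floor.
- shutter (a joint): How far the vent shutter on top of the dryer is open, in m: 0 = shut over the vent slots, 0.08 = fully open against its stop; slides along the dryer's -y. About 1.2 N of friction; stays where it is left.
- shutter_top (a point): Middle of the upper face of the vent shutter: a flat steel plate, 56 mm (dryer x) by 96 mm (dryer y), lying practically flush in the dryer's roof (its face 116.5 mm above the table, 1.5 mm proud), between two thin rails; no handle: press down on it with the finger tips and drag. Moves with the plate; axes as the dryer's.
- bare_cob: Bare maize cob without kernels, brown, 95 mm long (its x), 25 mm thick, about eight-sided, 50 g. At the start it lies in the shut tray. Origin at its middle.
- scrap_bin: Grey plastic open-topped scrap bin, 160 x 160 mm outside, 75 mm tall, walls and floor 5 mm; does not move. Origin: centre of its underside, z up.
- ear1: Ear of dried maize with its kernels on, 115 mm long (its x), 38 mm thick, about eight-sided so that it does not roll far, about 180 g; lies on the table at the start. Origin at its middle. Two to four of the four ears are present.
- ear2: Ear of dried maize with its kernels on, 115 mm long (its x), 38 mm thick, about eight-sided so that it does not roll far, about 180 g; lies on the table at the start. Origin at its middle. Two to four of the four ears are present.
- ear3: Ear of dried maize with its kernels on, 115 mm long (its x), 38 mm thick, about eight-sided so that it does not roll far, about 180 g; lies on the table at the start. Origin at its middle. Two to four of the four ears are present.
- ear4: Ear of dried maize with its kernels on, 115 mm long (its x), 38 mm thick, about eight-sided so that it does not roll far, about 180 g; lies on the table at the start. Origin at its middle. Two to four of the four ears are present.
- jar: closed glass jar with a screw lid, 80 mm across, 130 mm tall; loose bystander, stays where it is. Origin: centre of its underside, z up.
- mortar: wooden mortar bowl, 120 mm across, 90 mm tall; loose bystander, stays where it is. Origin: centre of its underside, z up.
- saucers: two stacked white saucers (they stay together), 120 mm across, 26 mm tall; loose bystander, stays where it is. Origin: centre of its underside, z up.
- dish: small terracotta salsa dish, 68 mm across, 35 mm tall; loose bystander, stays where it is. Origin: centre of its underside, z up.
- oil: green glass bottle, 60 mm across, 200 mm tall; loose bystander, stays where it is. Origin: centre of its underside, z up.
Things that resemble listed ones, but are neither listed nor needed, are in the scene too. What is shaped like the ear2 but turquoise is not meant.

How it is judged:
By the outcome, as a careful person would: the job done as asked, in the order asked, and still so for the second after the job is handed in, with the robot touching nothing.
Of ear1, ear2, ear3, ear4 only 2 to 4 are there at a start; the rules pass over those that are not, and their reading is None.
At some moment in a run one of ear1, ear2, ear3, ear4 may be knocked a few centimetres aside while the robot is not near it.
Once in a run the grip may slacken for a moment while it holds something.
It also fails if it takes over 210 s, if anything falls off the work surface, if the arm or the gripper's body presses on something with over 40 N, if the wrist force passes 120 N, or if a joint passes its speed limit or range.

## Robot

A 7-joint arm with a two-finger parallel gripper is mounted at the origin on the work surface. World frame = base frame: x ahead of the robot, y to its left, z up, the work surface at z = 0. Lengths are in m, angles in rad, forces in N, time in s.
With the tool pointing down it reaches from about 0.4 to 0.9 m from the base axis. Payload 5.5 kg.
Tool frame: the origin (TCP) lies between the finger pads; the fingertips stand 11 mm ahead of it and the grasp point (between the pads) lies 8 mm behind it; z points along the fingers, y is the direction in which the jaws open and shut (so a half turn about z gives the same grasp; the last joint's range is limited). The gripper opens to 92 mm and grips with 3 to 60 N. Pads are 19 mm wide; open, the fingers measure 130 mm over their backs; the gripper's body (75 mm by 190 mm) begins 47 mm behind the grasp point.
Start: joints at [-0.907, 0.501, -0.427, 1.55, 0.221, 1.138, -0.21], TCP at [0.254, 0.599, 0.238] pointing down, gripper open.
Joint ranges: [-2.88, 2.88], [-0.31, 2.03], [-1.54, 1.56], [0.2, 2.42], [-1.41, 4.55], [0.19, 2.02], [-2.57, 2.57]. Speed limits (rad/s): [2.57, 2.57, 3.14, 3.14, 3.14, 3.14, 3.14].

## Interface

Orientations are given as a unit quaternion [w, x, y, z].
In Python, from bench import read_state, read_camera, camera_info, sign_off gives the robot as it stands.
- The arm moves only by the shell command python3 -m jog 'ROWS' [FORCE]. ROWS is JSON, a list of rows, each a list of 7 numbers: the shift along the tool's x, y, z in m, then the turn, a rotation vector about the tool's x, y, z in degrees, then the closure, from 0 (fully open) to 1 (shut). A call has 1 to 20 rows; each row shifts and turns the commanded pose from where the row before left it, along the tool's axes as they then stand; what a row does not reach is not made up. A row lasts 1/12 s, in which the tool goes at most 41.7 mm and 7.16 degrees, less where a joint would pass 70% of its speed; a pose out of reach is approached as far as the arm can. A call is refused whole if a number of a shift passes 0.0417 or a number of a turn 7.16, either way. A call with a gripper value outside its range is refused whole. The fingers move at their own pace and stop on an object; FORCE is the grip in N (left out, the last holds). Time passes only in rows, so rows that do not move let the fingers close. It gives the time, the measured TCP pose, the force and the opening at its end, in the units of the state.
- read_state(): the state, without advancing time (a new reading comes with each control period).
- read_camera(name): name is "side" or "top" or "wrist"; returns the picture (420x560x3 uint8, blue, green, red); there is no depth.
- camera_info(name): a dict with "fx", "fy", "cx", "cy" (pixels), "R" (3x3) and "t" (3): a world point X has camera coordinates R X + t; the wrist camera has in their place "tool_from_camera" (4x4, takes a point from camera to tool coordinates, whose origin is the TCP and whose axes are the flange's). Camera axes: x right, y down, z forward; pixel columns grow to the right and rows downward; lengths in m; the calibration is good to about 2 mm. A picture is of the moment at which its call begins: read the wrist's pose just before it. camera_info takes no time and is no camera call.
- sign_off(): hands the job in, once; it reports no verdict.
The state is a dict: "time_s": time; "joint_pos": joint angles; "joint_velocities": joint speeds; "joint_efforts": joint torques, N m; "tcp_pos": TCP position; "orientation": TCP orientation; "force": force on the tool from outside, world axes, zero at the start; "ft_torque": the same for the moment, N m; "width": finger opening in m.
Only numpy, scipy, OpenCV 4.12 (cv2) and the standard library are available. Lean on these libraries where they do the work, as an engineer would, in place of code of your own. Each camera call takes 0.05 s, during which the arm holds its last target.

## Working session

There is one attempt and no reset: what is moved stays moved. The work goes in short steps, Python scripts to look and compute and a shell command to move; the robot and the scene stay as the last step left them, time stands still between calls to the robot, and variables do not carry over. Pictures are saved under pics/ and viewed, and the job is handed in when it is done.

```bash
ls; mkdir -p pics; python3 - <<'E'
from bench import *
import cv2
print(read_state())
for n in ("side","top","wrist"):
    i=camera_info(n); print(n,i)
    cv2.imwrite(f"pics/{n}0.png",read_camera(n))
E
```

```text
pics
{'time_s': 0.0, 'joint_pos': array([-0.90682355,  0.50184026, -0.42679843,  1.55146903,  0.22080101,
        1.13830423, -0.21030874]), 'joint_velocities': array([-0.00051851, -0.00106789, -0.0012083 , -0.00031031,  0.0004834 ,
        0.0004344 ,  0.00227995]), 'joint_efforts': array([-1.15015722e-03, -5.66577351e+01, -5.81612661e+00, -2.79108918e+01,
       -6.84659416e-02,  3.07436928e-02,  1.75015025e-04]), 'tcp_pos': array([0.25335173, 0.5978402 , 0.23667583]), 'orientation': array([-2.26315266e-04,  1.99020145e-01,  9.79994908e-01, -9.54753228e-04]), 'force': array([ 0.31904373, -0.02165425,  0.01558033]), 'ft_torque': array([ 0.00412495, -0.00645986,  0.04459944]), 'width': 0.09160226809717519}
side {'fx': 390.032290230099, 'fy': 390.032290230099, 'cx': 285.27204615429014, 'cy': 211.9730235285502, 'R': array([[ 0.77094846, -0.63667198, -0.0169485 ],
       [-0.37127627, -0.42763967, -0.82418338],
       [ 0.51748662,  0.64169549, -0.56606934]]), 't': array([-0.50910316,  0.23747623,  0.99536929])}
top {'fx': 471.9640688775218, 'fy': 471.9640688775218, 'cx': 284.4236667649128, 'cy': 212.43461670537738, 'R': array([[-0.079999  , -0.99678543,  0.00435408],
       [-0.96604226,  0.07645353, -0.24681412],
       [ 0.24568783, -0.02395111, -0.96905306]]), 't': array([-0.11261746,  0.56435021,  1.14327763])}
wrist {'fx': 314.80892628704805, 'fy': 314.80892628704805, 'cx': 279.20477159783536, 'cy': 209.8874736953212, 'tool_from_camera': array([[-2.38003808e-04, -9.57267997e-01, -2.89202221e-01,
         7.81209011e-02],
       [ 9.99999756e-01, -4.17968001e-04,  5.60520043e-04,
         1.11496522e-03],
       [-6.57445173e-04, -2.89202017e-01,  9.57267863e-01,
        -1.47852516e-01],
       [ 0.00000000e+00,  0.00000000e+00,  0.00000000e+00,
         1.00000000e+00]])}
```

View pics/top0.png

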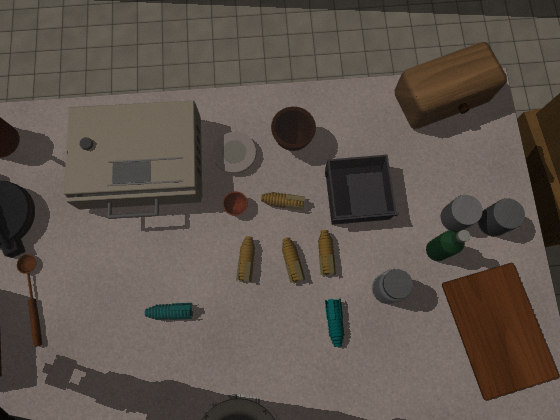

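View pics/side0.png

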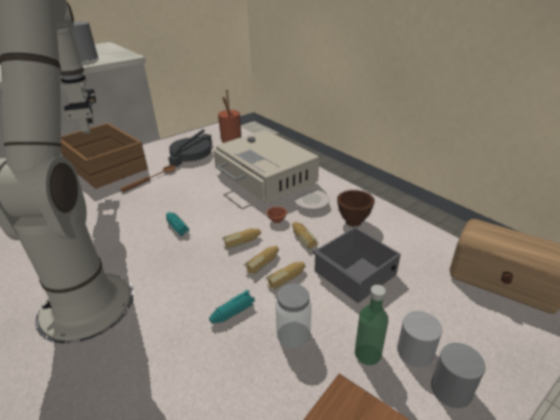

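View pics/wrist0.png

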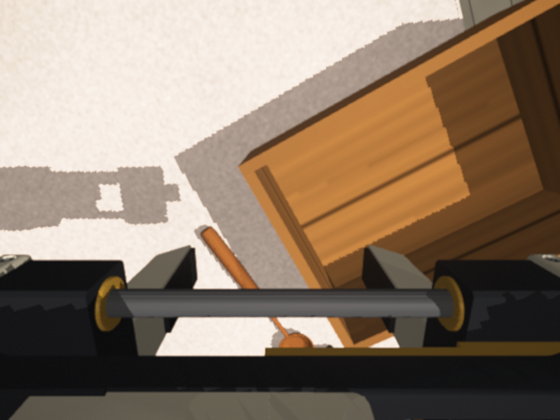

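Top view: four yellow ears at about (284,201), (246,259), (292,260), (326,253). Turquoise decoys at (170,311) and (335,322), bin at (360,188), dryer at (133,150) with its handle at (133,211). Next I'll measure these.

```bash
cat > h.py <<'E'
import numpy as np, cv2
from bench import *
from scipy.spatial.transform import Rotation as Rn
def ray(n,u,v,st=None):
    i=camera_info(n); d=np.array([(u-i['cx'])/i['fx'],(v-i['cy'])/i['fy'],1.])
    if n=='wrist':
        st=st or read_state(); q=st['orientation']; R=Rn.from_quat(np.r_[q[1:],q[0]]).as_matrix()
        T=i['tool_from_camera']; 
        return R@T[:3,3]+st['tcp_pos'], R@T[:3,:3]@d
    return -i['R'].T@i['t'], i['R'].T@d
def pl(n,u,v,z,st=None):
    o,d=ray(n,u,v,st); return o+d*(z-o[2])/d[2]
def proj(n,X,st=None):
    i=camera_info(n); X=np.asarray(X,float)
    if n=='wrist':
        st=st or read_state(); q=st['orientation']; R=Rn.from_quat(np.r_[q[1:],q[0]]).as_matrix()
        T=np.linalg.inv(i['tool_from_camera']); c=T[:3,:3]@(R.T@(X-st['tcp_pos']))+T[:3,3]
    else: c=i['R']@X+i['t']
    return np.array([i['fx']*c[0]/c[2]+i['cx'],i['fy']*c[1]/c[2]+i['cy']])
def ears(im,n='top',z=0.019,st=None,lo=(15,90,60),hi=(32,255,255),amin=150):
    hsv=cv2.cvtColor(im,cv2.COLOR_BGR2HSV); m=cv2.inRange(hsv,lo,hi)
    m=cv2.morphologyEx(m,cv2.MORPH_CLOSE,np.ones((5,5)))
    out=[]
    for c in cv2.findContours(m,cv2.RETR_EXTERNAL,cv2.CHAIN_APPROX_NONE)[0]:
        if cv2.contourArea(c)<amin: continue
        (u,v),(w,h),a=cv2.minAreaRect(c)
        b=cv2.boxPoints(((u,v),(w,h),a)); 
        if np.linalg.norm(b[0]-b[1])<np.linalg.norm(b[1]-b[2]): e=((b[0]+b[1])/2,(b[2]+b[3])/2)
        else: e=((b[1]+b[2])/2,(b[0]+b[3])/2)
        p=[pl(n,*x,z,st) for x in e]; d=p[1]-p[0]
        out.append((np.round((u,v)),np.round((p[0]+p[1])/2,4),round(np.linalg.norm(d),3),round(np.degrees(np.arctan2(d[1],d[0]))%180,1)))
    return out
def show():
    s=read_state(); q=s['orientation']; R=Rn.from_quat(np.r_[q[1:],q[0]]).as_matrix()
    print('t',round(s['time_s'],2),'tcp',np.round(s['tcp_pos'],4),'toolx',np.round(R[:,0],3),'tooly',np.round(R[:,1],3),'z',np.round(R[:,2],3),'w',round(s['width'],4),'F',np.round(s['force'],1))
E
python3 - <<'E'
from h import *
im=cv2.imread('pics/top0.png')
for e in ears(im): print(*e)
c=cv2.resize(im[80:240,40:240],None,fx=4,fy=4,interpolation=cv2.INTER_CUBIC); cv2.imwrite('pics/c1.png',cv2.convertScaleAbs(c,alpha=1.5,beta=10)[:600])
c=cv2.resize(im[120:270,220:420],None,fx=4,fy=4,interpolation=cv2.INTER_CUBIC); cv2.imwrite('pics/c2.png',cv2.convertScaleAbs(c,alpha=1.5,beta=10))
show()
E
```

```text
[291. 259.] [ 0.4396 -0.165   0.019 ] 0.119 10.4
[245. 258.] [ 0.4527 -0.0447  0.019 ] 0.118 170.3
[325. 252.] [ 0.4526 -0.2568  0.019 ] 0.117 179.3
[282. 200.] [ 0.6028 -0.1548  0.019 ] 0.116 77.6
[549. 157.] [ 0.6701 -0.9018  0.019 ] 0.291 9.5
[447.  78.] [ 0.9317 -0.6632  0.019 ] 0.327 106.9
t 0.15 tcp [0.2534 0.598  0.2369] toolx [-0.921  0.39   0.   ] tooly [ 0.39   0.921 -0.002] z [-0.001 -0.001 -1.   ] w 0.0919 F [0.1 0.1 0.3]
```

View pics/c1.png

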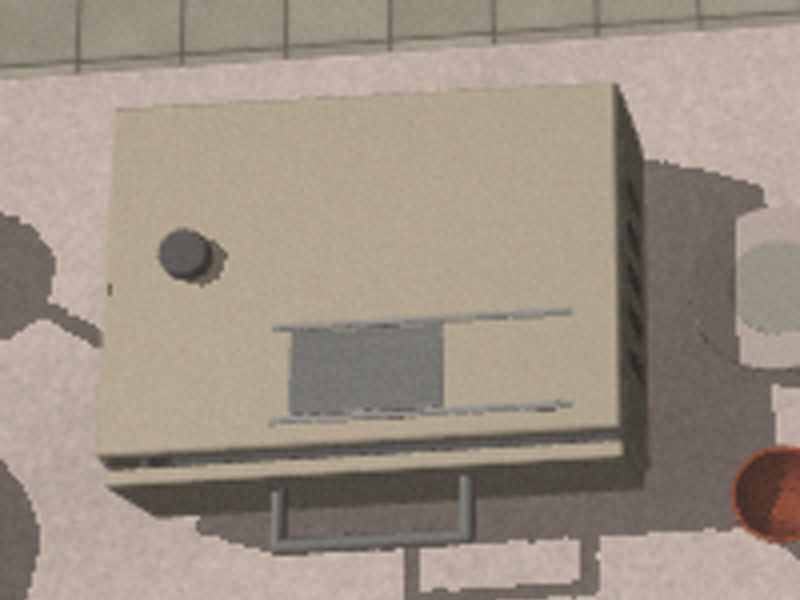

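View pics/c2.png

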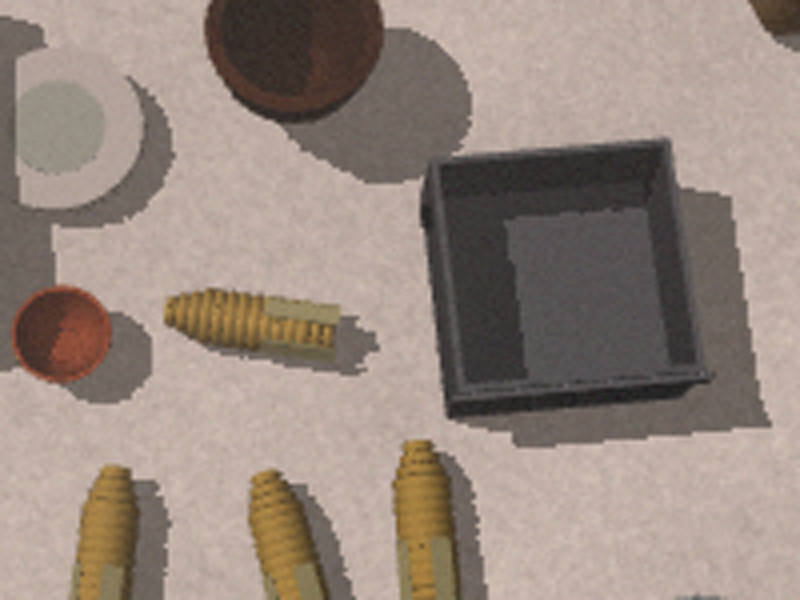

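```bash
python3 - <<'E'
from h import *
f=lambda u,v,z,ox=40,oy=80: pl('top',ox+(u-1.5)/4,oy+(v-1.5)/4,z)
P=[f(*p,.115) for p in[(100,455),(621,430),(614,84),(117,108)]]
for p in P: print('roof',p.round(4))
print([round(np.linalg.norm(P[i]-P[(i+1)%4]),3) for i in range(4)])
a=P[0]-P[1]; b=P[3]-P[2]; e=P[2]-P[1]
print('yaw of y-axis',np.degrees([np.arctan2(-a[0],a[1]),np.arctan2(-b[0],b[1])]))
H=[f(275,547,.082),f(472,537,.082)]
for p in H: print('handle',p.round(4))
S=[f(*p,.1165) for p in[(290,327),(443,320),(443,407),(290,415)]]
print('shutter',np.mean(S,0).round(4),[s.round(4) for s in S])
B=[f(*p,.075,220,120) for p in[(430,159),(668,141),(709,378),(448,405)]]
print('bin',np.mean(B,0).round(4),[s.round(4) for s in B])
E
```

```text
roof [0.6347 0.3872 0.115 ]
roof [0.6255 0.0627 0.115 ]
roof [0.8643 0.0593 0.115 ]
roof [0.8723 0.3843 0.115 ]
[np.float64(0.325), np.float64(0.239), np.float64(0.325), np.float64(0.238)]
yaw of y-axis [-1.62758798 -1.41232843]
handle [0.5758 0.2896 0.082 ]
handle [0.5725 0.165  0.082 ]
shutter [0.6793 0.2211 0.1165] [array([0.7099, 0.2694, 0.1165]), array([0.7071, 0.1727, 0.1165]), array([0.6489, 0.1733, 0.1165]), array([0.6512, 0.2689, 0.1165])]
bin [ 0.6056 -0.36    0.075 ] [array([ 0.6878, -0.281 ,  0.075 ]), array([ 0.6881, -0.4395,  0.075 ]), array([ 0.5254, -0.4441,  0.075 ]), array([ 0.5209, -0.2754,  0.075 ])]
```

```bash
python3 -m jog '[[0,0,0,0,0,6.86,0],[0,0,0,0,0,6.86,0],[0,0,0,0,0,6.86,0],[0,0,0,0,0,6.86,0],[0,0,0,0,0,6.86,0],[0,0,0,0,0,6.86,0],[0,0,0,0,0,6.86,0],[0,0,0,0,0,6.86,0],[0,0,0,0,0,6.86,0],[0,0,0,0,0,6.86,0]]' 30; python3 -c "
from h import *;show();print(read_state()['joint_pos'].round(2))"
```

```text
time_s: 0.98
tcp_pos: [0.2534, 0.5982, 0.2373]
orientation: [0.0, 0.719, 0.695, -0.0]
force: [-1.2, -0.0, 0.2]
width: 0.0917
t 0.98 tcp [0.2534 0.5982 0.2373] toolx [ 0.033  0.999 -0.001] tooly [ 0.999 -0.033 -0.   ] z [-0.    -0.001 -1.   ] w 0.0917 F [-1.2 -0.   0.2]
[-1.08  0.47 -0.18  1.56  0.09  1.12 -1.31]
```

```bash
python3 -m jog '[[-0.036,0.033,0,0,0,0,0.74],[-0.036,0.033,0,0,0,0,0.74],[-0.036,0.033,0,0,0,0,0.74],[-0.036,0.033,0,0,0,0,0.74],[-0.036,0.033,0,0,0,0,0.74],[-0.036,0.033,0,0,0,0,0.74],[-0.036,0.033,0,0,0,0,0.74],[-0.036,0.033,0,0,0,0,0.74],[-0.036,0.033,0,0,0,0,0.74],[-0.036,0.033,0,0,0,0,0.74],[0,0,0,0,0,0,0.74],[0,0,0,0,0,0,0.74]]'; python3 -c "
from h import *;show();s=read_state();print(s['joint_pos'].round(2));im=read_camera('wrist');cv2.imwrite('pics/w1.png',im)
for X in [(.5758,.2896,.082),(.5725,.165,.082)]: print(proj('wrist',X,s))"
```

```text
time_s: 1.98
tcp_pos: [0.5288, 0.2799, 0.2373]
orientation: [0.001, 0.719, 0.695, -0.0]
force: [0.1, 1.1, 0.5]
width: 0.0244
t 1.98 tcp [0.5288 0.2799 0.2373] toolx [ 0.034  0.999 -0.002] tooly [ 0.999 -0.034  0.   ] z [ 0.    -0.002 -1.   ] w 0.0244 F [0.1 1.1 0.5]
[-0.5   0.38 -0.04  1.7   0.02  1.07 -0.58]
[325.91002438 186.85421423]
[321.94667702 297.78976205]
```

View pics/w1.png

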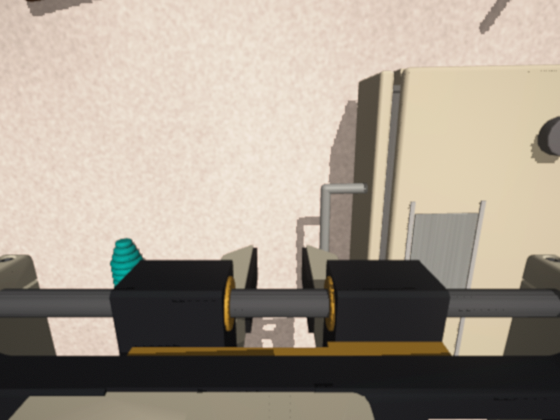

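```bash
python3 -m jog '[[-0.026,0.0235,0,0,0,0,0.74],[-0.0255,0.0235,0,0,0,0,0.74],[0,0,0.025,0,0,0,0.74],[0,0,0.025,0,0,0,0.74],[0,0,0.025,0,0,0,0.74],[0,0,0,0,0,0,0.74]]'; python3 -c "
from h import *;show();s=read_state();im=read_camera('wrist');cv2.imwrite('pics/w2.png',im)
for X in [(.5758,.2896,.082),(.5725,.165,.082)]: print(proj('wrist',X,s))"
```

```text
time_s: 2.53
tcp_pos: [0.5674, 0.2318, 0.1573]
orientation: [-0.002, 0.716, 0.699, -0.004]
force: [-0.0, -0.4, -0.9]
width: 0.0238
t 2.53 tcp [0.5674 0.2318 0.1573] toolx [ 0.024  1.    -0.003] tooly [ 1.    -0.024 -0.009] z [-0.009 -0.003 -1.   ] w 0.0238 F [-0.  -0.4 -0.9]
[289.34313698 146.60582491]
[287.56878511 302.25954266]
```

View pics/w2.png

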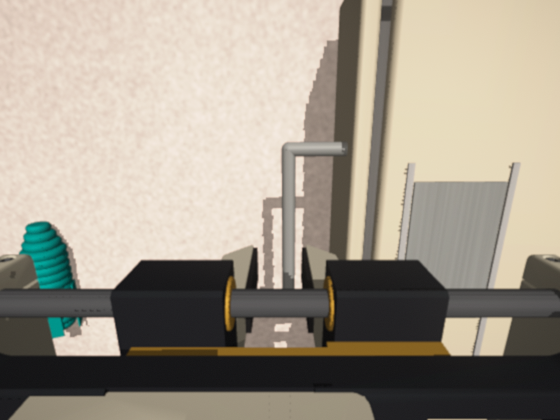

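```bash
python3 -m jog '[[0,0.0065,0,0,0,0,0.74],[0,0,0.02,0,0,0,0.74],[0,0,0.02,0,0,0,0.74],[0,0,0.02,0,0,0,0.74],[0,0,0.016,0,0,0,0.74],[0,0,0,0,0,0,0.74],[0,0,0,0,0,0,1],[0,0,0,0,0,0,1],[0,0,0,0,0,0,1],[0,0,0,0,0,0,1]]' 30; python3 -c "
from h import *;show()"
```

```text
time_s: 3.42
tcp_pos: [0.5772, 0.2319, 0.0882]
orientation: [-0.001, 0.716, 0.698, -0.001]
force: [-6.3, -0.7, 2.9]
width: 0.0089
t 3.42 tcp [0.5772 0.2319 0.0882] toolx [0.026 1.    0.001] tooly [ 1.    -0.026 -0.002] z [-0.002  0.001 -1.   ] w 0.0089 F [-6.3 -0.7  2.9]
```

```bash
python3 -m jog '[[0,-0.003,0,0,0,0,0.75],[0,0,0,0,0,0,0.75],[0,0,0.007,0,0,0,0.75],[0,0,0,0,0,0,0.75],[0,0,0,0,0,0,1],[0,0,0,0,0,0,1],[0,0,0,0,0,0,1],[0,0,0,0,0,0,1]]' 40; python3 -c "
from h import *;show()"
```

```text
time_s: 4.08
tcp_pos: [0.5762, 0.2308, 0.0797]
orientation: [0.0, 0.717, 0.697, 0.0]
force: [1.0, 0.0, -1.7]
width: 0.0088
t 4.08 tcp [0.5762 0.2308 0.0797] toolx [0.027 1.    0.   ] tooly [ 1.    -0.027  0.001] z [ 0.001  0.    -1.   ] w 0.0088 F [ 1.   0.  -1.7]
```

Gripped. Now I'll pull 0.16 m, slowly towards the stop.

```bash
python3 -m jog '[[0,-0.01,0,0,0,0,1],[0,-0.015,0,0,0,0,1],[0,-0.015,0,0,0,0,1],[0,-0.015,0,0,0,0,1],[0,-0.015,0,0,0,0,1],[0,-0.015,0,0,0,0,1],[0,-0.015,0,0,0,0,1],[0,-0.015,0,0,0,0,1],[0,-0.015,0,0,0,0,1],[0,-0.01,0,0,0,0,1],[0,-0.008,0,0,0,0,1],[0,0,0,0,0,0,1]]'; python3 -c "
from h import *;show()"
```

```text
time_s: 5.08
tcp_pos: [0.4256, 0.2335, 0.0796]
orientation: [-0.0, 0.717, 0.697, -0.002]
force: [-1.5, -5.1, 4.0]
width: 0.0087
t 5.08 tcp [0.4256 0.2335 0.0796] toolx [ 0.027  1.    -0.003] tooly [ 1.    -0.027 -0.003] z [-0.003 -0.002 -1.   ] w 0.0087 F [-1.5 -5.1  4. ]
```

```bash
python3 -m jog '[[0,-0.004,0,0,0,0,1],[0,-0.004,0,0,0,0,1],[0,-0.003,0,0,0,0,1],[0,-0.003,0,0,0,0,1],[0,0,0,0,0,0,1]]'; python3 -c "
from h import *;show()"
```

```text
time_s: 5.5
tcp_pos: [0.417, 0.2336, 0.0797]
orientation: [0.002, 0.717, 0.697, 0.002]
force: [10.8, -5.2, -9.2]
width: 0.0086
t 5.5 tcp [0.417  0.2336 0.0797] toolx [ 0.029  1.    -0.   ] tooly [ 1.    -0.029  0.005] z [ 0.005 -0.    -1.   ] w 0.0086 F [10.8 -5.2 -9.2]
```

```bash
python3 -m jog '[[0,0.001,0,0,0,0,0.74],[0,0,0,0,0,0,0.74],[0,0,-0.02,0,0,0,0.74],[0,0,-0.035,0,0,0,0.5],[0,0,-0.035,0,0,0,0.3],[0,0,-0.035,0,0,0,0.3],[0,0,-0.04,0,0,0,0.3],[0,0,0,0,0,0,0.3]]'; python3 -c "
from h import *;show()
cv2.imwrite('pics/top1.png',read_camera('top'));cv2.imwrite('pics/w3.png',read_camera('wrist'));show()"
```

```text
time_s: 6.17
tcp_pos: [0.4181, 0.2387, 0.2525]
orientation: [0.001, 0.716, 0.698, 0.007]
force: [0.9, 0.1, -0.3]
width: 0.0522
t 6.17 tcp [0.4181 0.2387 0.2525] toolx [0.026 1.    0.008] tooly [ 1.    -0.026  0.01 ] z [ 0.011  0.008 -1.   ] w 0.0522 F [ 0.9  0.1 -0.3]
t 6.27 tcp [0.4154 0.2369 0.2469] toolx [0.026 1.    0.003] tooly [ 1.    -0.026  0.004] z [ 0.004  0.003 -1.   ] w 0.0603 F [ 0.1 -1.4 -1.5]
```

View pics/top1.png

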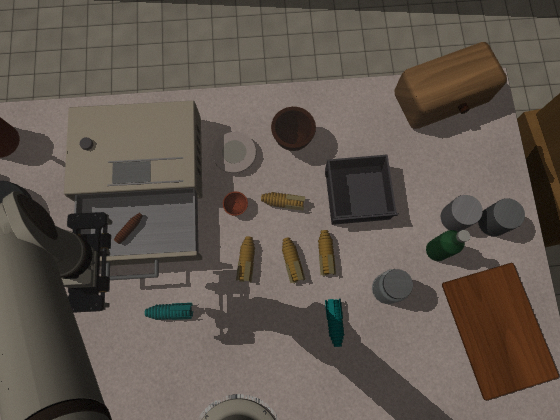

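View pics/w3.png

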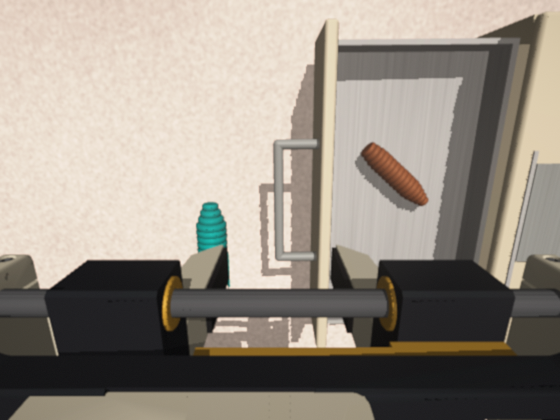

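```bash
python3 - <<'E'
from h import *
im=cv2.imread('pics/top1.png')[200:260,105:150]
hsv=cv2.cvtColor(im,cv2.COLOR_BGR2HSV);m=((hsv[...,1]>90)&((hsv[...,0]<16)|(hsv[...,0]>170))).astype('u1')
c=max(cv2.findContours(m,0,2)[0],key=cv2.contourArea);print(cv2.minAreaRect(c),cv2.contourArea(c))
full=cv2.imread('pics/top1.png');hsv=cv2.cvtColor(full,cv2.COLOR_BGR2HSV)
x=full.copy()*0;x[200:260,105:150]=full[200:260,105:150]
for e in ears(x,z=.0475,lo=(0,90,20),hi=(16,255,255),amin=80):print('top',*e)
st=read_state()
w=cv2.imread('pics/w3.png');y=w*0;y[100:250,340:460]=w[100:250,340:460]
for e in ears(y,'wrist',.0475,st,lo=(0,90,20),hi=(16,255,255)):print('w',*e)
# tray corners in wrist
for uv,z in [((338,42),.07),((517,42),.07)]: print(pl('wrist',*uv,z,st).round(4))
f=lambda u,v,z: pl('top',u,v,z).round(4)
print(f(196,256,.103),f(80,262,.103))
E
```

```text
((22.917129516601562, 27.4254150390625), (8.622212409973145, 36.27275085449219), 41.987213134765625) 239.0
top [128. 227.] [0.5518 0.2508 0.0475] 0.092 136.9
w [396. 175.] [0.5479 0.2484 0.0475] 0.097 137.6
[0.4752 0.3802 0.07  ]
[0.642  0.3759 0.07  ]
[0.4531 0.0679 0.103 ] [0.4607 0.3495 0.103 ]
```

```bash
python3 -m jog '[[0.006,0.0312,0,0,0,0,0.35],[0.006,0.0312,0,0,0,0,0.35],[0.006,0.0312,0,0,0,0,0.35],[0.0055,0.0312,0,0,0,0,0.35],[0,0,0,0,0,-6.35,0.35],[0,0,0,0,0,-6.35,0.35],[0,0,0,0,0,-6.35,0.35],[0,0,0,0,0,-6.35,0.35],[0,0,0,0,0,-6.35,0.35],[0,0,0,0,0,-6.35,0.35],[0,0,0,0,0,-6.35,0.35],[0,0,0,0,0,-6.35,0.35],[0,0,0,0,0,-6.35,0.35],[0,0,0,0,0,-6.35,0.35],[0,0,0,0,0,0,0.35]]'; python3 -c "
from h import *;show();print(read_state()['joint_pos'].round(2))
cv2.imwrite('pics/top2.png',read_camera('top'));st=read_state();w=read_camera('wrist');cv2.imwrite('pics/w4.png',w)
for e in ears(w,'wrist',.0475,st,lo=(0,90,20),hi=(16,255,255)):print('w',*e)
print(proj('wrist',(.55,.249,.0475),st))"
```

```text
time_s: 7.52
tcp_pos: [0.5387, 0.2554, 0.2426]
orientation: [-0.002, 0.24, 0.971, -0.001]
force: [-0.1, 0.6, -1.0]
width: 0.0596
t 7.52 tcp [0.5387 0.2554 0.2426] toolx [-0.885  0.466  0.003] tooly [ 0.466  0.885 -0.002] z [-0.004 -0.001 -1.   ] w 0.0596 F [-0.1  0.6 -1. ]
[-0.33  0.38 -0.2   1.69  0.08  1.09  0.53]
w [279. 199.] [0.5513 0.2491 0.0475] 0.096 137.4
w [481.  22.] [0.4859 0.5058 0.0475] 0.046 61.8
[277.95060289 199.54397481]
```

View pics/w4.png

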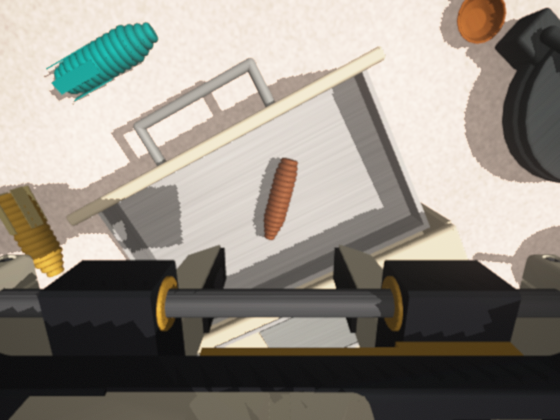

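```bash
python3 -m jog '[[-0.002,0.003,0.025,0,0,0,0.35],[0,0,0.025,0,0,0,0.35],[0,0,0.025,0,0,0,0.35],[0,0,0.025,0,0,0,0.35],[0,0,0.025,0,0,0,0.35],[0,0,0.025,0,0,0,0.35],[0,0,0.02,0,0,0,0.35],[0,0,0.01,0,0,0,0.35],[0,0,0,0,0,0,0.35]]'; python3 -c "
from h import *;show()"
```

```text
time_s: 8.37
tcp_pos: [0.541, 0.2562, 0.0617]
orientation: [-0.002, 0.243, 0.97, -0.002]
force: [-0.5, 0.6, 1.0]
width: 0.0599
t 8.37 tcp [0.541  0.2562 0.0617] toolx [-0.882  0.472  0.003] tooly [ 0.472  0.882 -0.005] z [-0.005 -0.002 -1.   ] w 0.0599 F [-0.5  0.6  1. ]
```

```bash
python3 -m jog '[[0,0,0.005,0,0,0,0.35],[0,0,0.005,0,0,0,0.35],[0,0,0,0,0,0,0.35],[0,0,0,0,0,0,1],[0,0,0,0,0,0,1],[0,0,0,0,0,0,1],[0,0,0,0,0,0,1],[0,0,0,0,0,0,1],[0,0,0,0,0,0,1]]' 20; python3 -c "
from h import *;show()"
```

```text
time_s: 9.12
tcp_pos: [0.5436, 0.257, 0.0551]
orientation: [0.0, 0.243, 0.97, 0.0]
force: [-0.8, -1.0, 1.5]
width: 0.0282
t 9.12 tcp [0.5436 0.257  0.0551] toolx [-0.882  0.471 -0.   ] tooly [0.471 0.882 0.   ] z [ 0.  0. -1.] w 0.0282 F [-0.8 -1.   1.5]
```

```bash
python3 -m jog '[[0,0,0,0,0,0,1],[0,0,-0.01,0,0,0,1],[0,0,-0.03,0,0,0,1],[0,0,-0.04,0,0,0,1],[0,0,-0.04,0,0,0,1],[0,0,-0.04,0,0,0,1],[0,0,0,0,0,0,1]]' 25; python3 -c "
from h import *;show();cv2.imwrite('pics/w5.png',read_camera('wrist'))"
```

```text
time_s: 9.7
tcp_pos: [0.5479, 0.2598, 0.2245]
orientation: [0.006, 0.242, 0.97, 0.005]
force: [1.2, 1.2, 1.2]
width: 0.0244
t 9.7 tcp [0.5479 0.2598 0.2245] toolx [-0.882  0.47  -0.009] tooly [0.47  0.882 0.012] z [ 0.013  0.007 -1.   ] w 0.0244 F [1.2 1.2 1.2]
```

View pics/w5.png

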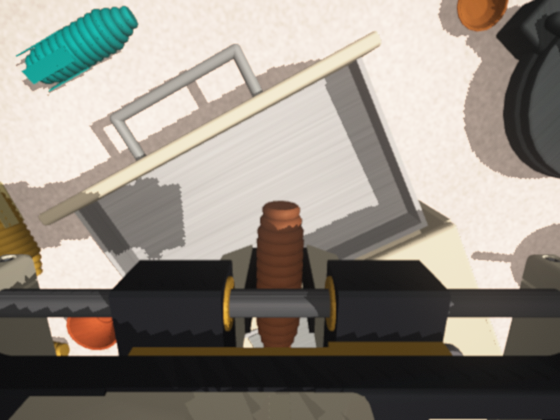

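```bash
python3 -m jog '[[-0.01,-0.015,0,0,0,0,1],[-0.019,-0.029,0,0,0,0,1],[-0.019,-0.029,0,0,0,0,1],[-0.019,-0.029,0,0,0,0,1],[-0.019,-0.029,0,0,0,0,1],[-0.019,-0.029,0,0,0,0,1],[-0.019,-0.029,0,0,0,0,1],[-0.019,-0.029,0,0,0,0,1],[-0.019,-0.029,0,0,0,0,1],[-0.019,-0.029,0,0,0,0,1],[-0.019,-0.029,0,0,0,0,1],[-0.019,-0.029,0,0,0,0,1],[-0.019,-0.029,0,0,0,0,1],[-0.019,-0.029,0,0,0,0,1],[-0.019,-0.029,0,0,0,0,1],[-0.019,-0.029,0,0,0,0,1],[-0.019,-0.029,0,0,0,0,1],[-0.019,-0.029,0,0,0,0,1],[-0.01,-0.015,0,0,0,0,1],[0,0,0,0,0,0,1]]'; python3 -c "
from h import *;show();st=read_state();w=read_camera('wrist');cv2.imwrite('pics/w6.png',w)"
```

```text
time_s: 11.42
tcp_pos: [0.5971, -0.3725, 0.213]
orientation: [-0.001, 0.246, 0.969, -0.002]
force: [-0.6, -0.7, -0.6]
width: 0.0249
t 11.42 tcp [ 0.5971 -0.3725  0.213 ] toolx [-0.879  0.477  0.001] tooly [ 0.477  0.879 -0.004] z [-0.003 -0.003 -1.   ] w 0.0249 F [-0.6 -0.7 -0.6]
```

View pics/w6.png

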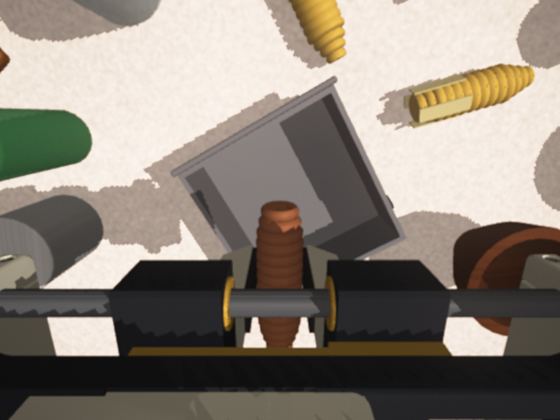

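```bash
python3 -m jog '[[-0.0015,0.015,0,0,0,0,1],[0,0,0.02,0,0,0,1],[0,0,0.03,0,0,0,1],[0,0,0.03,0,0,0,1],[0,0,0.03,0,0,0,1],[0,0,0.03,0,0,0,1],[0,0,0.02,0,0,0,1],[0,0,0.008,0,0,0,1],[0,0,0,0,0,0,0.5],[0,0,0,0,0,0,0.5],[0,0,0,0,0,0,0.5],[0,0,0,0,0,0,0.5],[0,0,-0.02,0,0,0,0.5],[0,0,-0.04,0,0,0,0.5],[0,0,-0.04,0,0,0,0.5],[0,0,-0.04,0,0,0,0.5],[0,0,-0.03,0,0,0,0.5],[0,0,0,0,0,0,0.5]]'; python3 -c "
from h import *;show();st=read_state();w=read_camera('wrist');cv2.imwrite('pics/w7.png',w);w=read_camera('top');cv2.imwrite('pics/top3.png',w)
for e in ears(w):print(*e)"
```

```text
time_s: 12.97
tcp_pos: [0.6129, -0.3559, 0.228]
orientation: [0.008, 0.243, 0.97, -0.002]
force: [0.9, -1.9, 1.8]
width: 0.046
t 12.97 tcp [ 0.6129 -0.3559  0.228 ] toolx [-0.882  0.471 -0.017] tooly [0.471 0.882 0.   ] z [ 0.015 -0.008 -1.   ] w 0.046 F [ 0.9 -1.9  1.8]
[290. 255.] [ 0.451  -0.1626  0.019 ] 0.096 10.1
[245. 258.] [ 0.4526 -0.0456  0.019 ] 0.118 169.5
[282. 200.] [ 0.602  -0.1551  0.019 ] 0.116 78.1
[549. 157.] [ 0.6701 -0.9018  0.019 ] 0.291 9.5
[464.  72.] [ 0.9462 -0.7141  0.019 ] 0.23 106.7
```

View pics/w7.png

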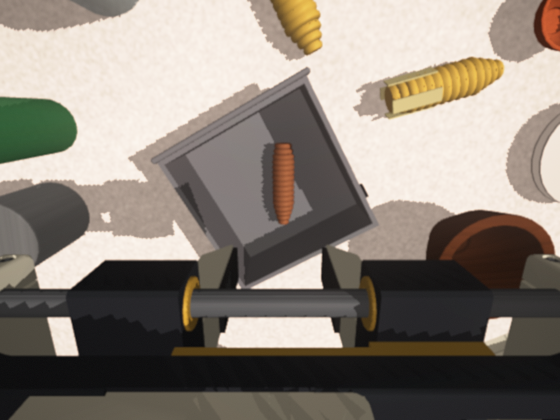

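View pics/top3.png

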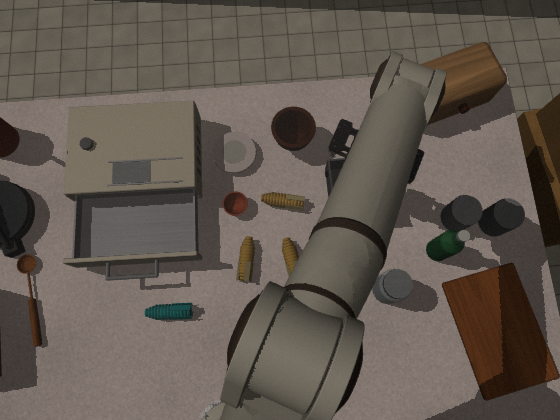

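```bash
python3 -m jog '[[0,0,0,0,0,-6.8,0.25],[0,0,0,0,0,-6.8,0.25],[0,0,0,0,0,-6.8,0.25],[0,0,0,0,0,-6.8,0.25],[0,0,0,0,0,0,0.25],[0.032,0.02,0,0,0,0,0.25],[0.032,0.02,0,0,0,0,0.25],[0.032,0.02,0,0,0,0,0.25],[0.032,0.02,0,0,0,0,0.25],[0.032,0.019,0,0,0,0,0.25],[0,0,0,0,0,0,0.25]]'; python3 -c "
from h import *;show();st=read_state();w=read_camera('wrist');cv2.imwrite('pics/w8.png',w)
for e in ears(w,'wrist',st=st,amin=800):print(*e)"
```

```text
time_s: 13.98
tcp_pos: [0.4412, -0.2469, 0.214]
orientation: [-0.005, 0.009, 1.0, 0.003]
force: [-0.5, 0.6, -1.1]
width: 0.0686
t 13.98 tcp [ 0.4412 -0.2469  0.214 ] toolx [-1.     0.019  0.01 ] tooly [0.019 1.    0.005] z [-0.01   0.005 -1.   ] w 0.0686 F [-0.5  0.6 -1.1]
[380. 348.] [ 0.6557 -0.117   0.019 ] 0.423 88.6
[266. 197.] [ 0.4526 -0.2593  0.019 ] 0.121 178.3
[456. 192.] [ 0.451  -0.0464  0.019 ] 0.121 170.1
[349. 185.] [ 0.4405 -0.1665  0.019 ] 0.121 10.4
```

View pics/w8.png

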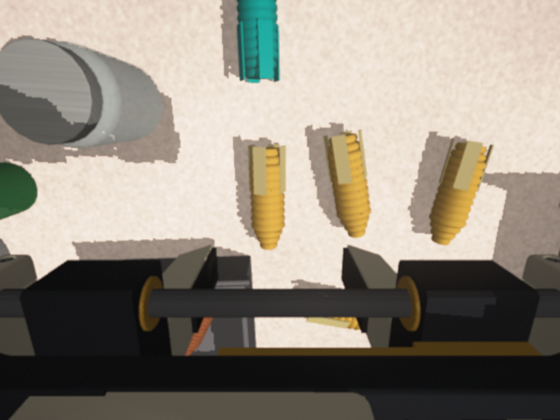

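```bash
python3 -m jog '[[-0.0115,-0.011,0.02,0,0,0,0.25],[0,0,0.03,0,0,0,0.25],[0,0,0.03,0,0,0,0.25],[0,0,0.03,0,0,0,0.25],[0,0,0.03,0,0,0,0.25],[0,0,0.03,0,0,0,0.25],[0,0,0.015,0,0,0,0.25],[0,0,0.01,0,0,0,0.25],[0,0,0,0,0,0,0.25]]'; python3 -c "
from h import *;show()"
```

```text
time_s: 14.78
tcp_pos: [0.4602, -0.2625, 0.0192]
orientation: [-0.002, 0.009, 1.0, 0.001]
force: [-0.1, 0.0, 0.0]
width: 0.0687
t 14.78 tcp [ 0.4602 -0.2625  0.0192] toolx [-1.     0.017  0.003] tooly [0.017 1.    0.002] z [-0.003  0.002 -1.   ] w 0.0687 F [-0.1  0.   0. ]
```

```bash
python3 -m jog '[[0.007,0.003,0.001,0,0,0,0.25],[0,0,0,0,0,0,1],[0,0,0,0,0,0,1],[0,0,0,0,0,0,1],[0,0,0,0,0,0,1],[0,0,0,0,0,0,1],[0,0,0,0,0,0,1],[0,0,0,0,0,0,1],[0,0,-0.02,0,0,0,1],[0,0,-0.03,0,0,0,1],[0,0,-0.04,0,0,0,1],[0,0,-0.04,0,0,0,1],[0,0,-0.04,0,0,0,1],[0,0,-0.03,0,0,0,1],[0,0,0,0,0,0,1]]' 35; python3 -c "
from h import *;show();w=read_camera('wrist');cv2.imwrite('pics/w9.png',w)"
```

```text
time_s: 16.03
tcp_pos: [0.4579, -0.2618, 0.2275]
orientation: [0.005, 0.008, 1.0, -0.003]
force: [0.2, -0.5, -0.8]
width: 0.0377
t 16.03 tcp [ 0.4579 -0.2618  0.2275] toolx [-1.     0.015 -0.01 ] tooly [ 0.015  1.    -0.006] z [ 0.01  -0.006 -1.   ] w 0.0377 F [ 0.2 -0.5 -0.8]
```

View pics/w9.png

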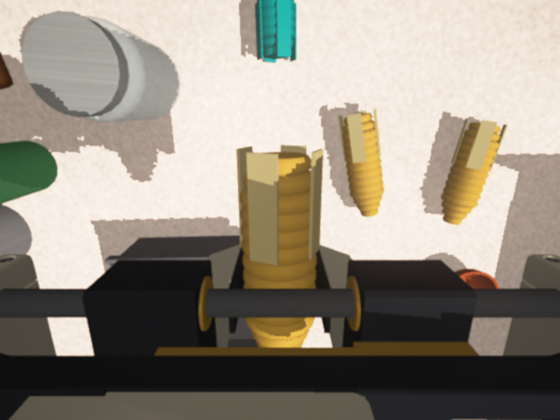

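```bash
python3 -m jog '[[-0.002,0.017,0,0,0,0,1],[-0.0047,0.0335,0,0,0,0,1],[-0.0047,0.0335,0,0,0,0,1],[-0.0047,0.0335,0,0,0,0,1],[-0.0047,0.0335,0,0,0,0,1],[-0.0047,0.0335,0,0,0,0,1],[-0.0047,0.0335,0,0,0,0,1],[-0.0047,0.0335,0,0,0,0,1],[-0.0047,0.0335,0,0,0,0,1],[-0.0047,0.0335,0,0,0,0,1],[-0.0047,0.0335,0,0,0,0,1],[-0.0047,0.0335,0,0,0,0,1],[-0.0047,0.0335,0,0,0,0,1],[-0.0047,0.0335,0,0,0,0,1],[-0.0047,0.0335,0,0,0,0,1],[-0.0047,0.0335,0,0,0,0,1],[-0.0047,0.0335,0,0,0,0,1],[-0.0047,0.0335,0,0,0,0,1],[-0.0047,0.0225,0,0,0,2.4,1],[0,0,0,0,0,0,1]]'; python3 -c "
from h import *;show();w=read_camera('wrist');cv2.imwrite('pics/w10.png',w);show()"
```

```text
time_s: 17.75
tcp_pos: [0.5474, 0.3544, 0.2182]
orientation: [-0.002, 0.026, 1.0, 0.002]
force: [-0.7, 0.5, -1.8]
width: 0.0376
t 17.75 tcp [0.5474 0.3544 0.2182] toolx [-0.999  0.052  0.004] tooly [0.052 0.999 0.003] z [-0.004  0.003 -1.   ] w 0.0376 F [-0.7  0.5 -1.8]
t 17.8 tcp [0.5477 0.351  0.2181] toolx [-0.999  0.052  0.004] tooly [0.052 0.999 0.   ] z [-0.004  0.    -1.   ] w 0.0378 F [-0.5 -0.1 -1.7]
```

View pics/w10.png

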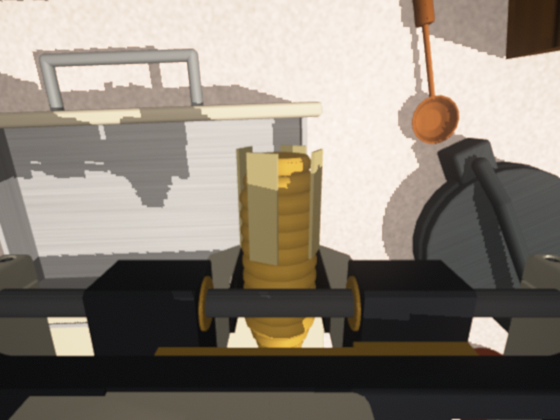

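```bash
python3 -m jog '[[-0.002,-0.0205,0,0,0,-1.5,1],[0,0,0.02,0,0,0,1],[0,0,0.03,0,0,0,1],[0,0,0.03,0,0,0,1],[0,0,0.03,0,0,0,1],[0,0,0.02,0,0,0,1],[0,0,0,0,0,0,1]]'; python3 -c "
from h import *;show()"
```

```text
time_s: 18.38
tcp_pos: [0.5469, 0.3223, 0.0841]
orientation: [-0.005, 0.016, 1.0, -0.004]
force: [-2.2, -1.0, -1.1]
width: 0.0376
t 18.38 tcp [0.5469 0.3223 0.0841] toolx [-0.999  0.032  0.01 ] tooly [ 0.032  0.999 -0.007] z [-0.01  -0.007 -1.   ] w 0.0376 F [-2.2 -1.  -1.1]
```

```bash
python3 -m jog '[[-0.003,0.006,0,0,0,0,1],[0,0,0,0,0,0,1],[0,0,0.014,0,0,0,1],[0,0,0.01,0,0,0,1],[0,0,0.0,0,0,0,1]]'; python3 -c "
from h import *;show()"
```

```text
time_s: 18.8
tcp_pos: [0.5529, 0.332, 0.0648]
orientation: [-0.001, 0.015, 1.0, -0.001]
force: [-0.3, -1.2, -2.1]
width: 0.0377
t 18.8 tcp [0.5529 0.332  0.0648] toolx [-1.     0.031  0.002] tooly [ 0.031  1.    -0.002] z [-0.002 -0.002 -1.   ] w 0.0377 F [-0.3 -1.2 -2.1]
```

```bash
python3 -m jog '[[0,-0.001,0.007,0,0,0,1],[0,0,0.002,0,0,0,1],[0,0,0,0,0,0,1]]'; python3 -c "
from h import *;show()"; python3 -m jog '[[0,0,0,0,0,0,0.48],[0,0,0,0,0,0,0.48],[0,0,0,0,0,0,0.48],[0,0,-0.02,0,0,0,0.48],[0,0,-0.03,0,0,0,0.48],[0,0,-0.04,0,0,0,0.4],[0,0,-0.04,0,0,0,0.3],[0,0,-0.04,0,0,0,0.25],[0,0,0,0,0,0,0.25]]';  python3 -c "
from h import *;show();w=read_camera('wrist');cv2.imwrite('pics/w11.png',w)
w=read_camera('top');cv2.imwrite('pics/top4.png',w)
for e in ears(w):print(*e)
"
```

```text
time_s: 19.05
tcp_pos: [0.5536, 0.3316, 0.057]
orientation: [-0.0, 0.015, 1.0, -0.0]
force: [-0.4, 0.5, -1.0]
width: 0.0375
t 19.05 tcp [0.5536 0.3316 0.057 ] toolx [-1.     0.031  0.001] tooly [ 0.031  1.    -0.001] z [-0.001 -0.001 -1.   ] w 0.0375 F [-0.4  0.5 -1. ]
time_s: 19.8
tcp_pos: [0.5582, 0.3356, 0.2381]
orientation: [0.007, 0.015, 1.0, 0.004]
force: [1.3, 1.7, 0.8]
width: 0.0674
t 19.8 tcp [0.5582 0.3356 0.2381] toolx [-0.999  0.031 -0.013] tooly [0.031 0.999 0.009] z [ 0.014  0.008 -1.   ] w 0.0674 F [1.3 1.7 0.8]
[291. 258.] [ 0.4424 -0.1642  0.019 ] 0.113 12.5
[245. 258.] [ 0.4535 -0.0453  0.019 ] 0.116 170.6
[ 93. 230.] [0.56   0.3527 0.019 ] 0.125 178.7
[282. 200.] [ 0.6017 -0.1546  0.019 ] 0.116 77.6
[542. 160.] [ 0.6634 -0.8805  0.019 ] 0.295 2.8
[447.  78.] [ 0.9311 -0.6638  0.019 ] 0.333 107.6
```

View pics/w11.png

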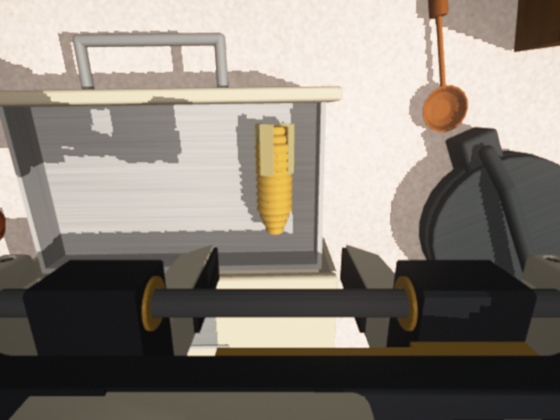

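```bash
python3 -m jog '[[0.0045,-0.017,0,0,0,0,0.25],[0.0074,-0.0318,0,0,0,0,0.25],[0.0074,-0.0318,0,0,0,0,0.25],[0.0074,-0.0318,0,0,0,0,0.25],[0.0074,-0.0318,0,0,0,0,0.25],[0.0074,-0.0318,0,0,0,0,0.25],[0.0074,-0.0318,0,0,0,0,0.25],[0.0074,-0.0318,0,0,0,0,0.25],[0.0074,-0.0318,0,0,0,0,0.25],[0.0074,-0.0318,0,0,0,0,0.25],[0.0074,-0.0318,0,0,0,0,0.25],[0.0074,-0.0318,0,0,0,0,0.25],[0.0035,-0.0145,0,0,0,0,0.25],[0,0,0,0,0,4,0.25],[0,0,0,0,0,4,0.25],[0,0,0,0,0,0,0.25]]';  python3 -c "
from h import *;st=read_state();w=read_camera('wrist');cv2.imwrite('pics/w12.png',w)
for e in ears(w,'wrist',st=st,amin=800):print(*e)
show()
"
```

```text
time_s: 21.23
tcp_pos: [0.4516, -0.0469, 0.2264]
orientation: [-0.001, 0.087, 0.996, -0.0]
force: [0.6, -0.6, 0.2]
width: 0.0688
[380. 348.] [0.6968 0.0501 0.019 ] 0.437 80.0
[173. 191.] [ 0.4389 -0.1676  0.019 ] 0.12 11.3
[277. 184.] [ 0.4514 -0.0482  0.019 ] 0.119 169.9
t 21.28 tcp [ 0.4519 -0.0465  0.2265] toolx [-0.986  0.169  0.002] tooly [ 0.169  0.986 -0.   ] z [-0.002  0.    -1.   ] w 0.0692 F [ 0.1  0.4 -0.6]
```

```bash
python3 -m jog '[[0,-0.001,0.02,0,0,0,0.25],[0,0,0.03,0,0,0,0.25],[0,0,0.03,0,0,0,0.25],[0,0,0.03,0,0,0,0.25],[0,0,0.03,0,0,0,0.25],[0,0,0.03,0,0,0,0.25],[0,0,0.025,0,0,0,0.25],[0,0,0.01,0,0,0,0.25],[0,0,0,0,0,0,0.25],[0,0,0,0,0,0,0.25]]'; python3 -c "
from h import *;show()"
```

```text
time_s: 22.12
tcp_pos: [0.4524, -0.0469, 0.0226]
orientation: [-0.001, 0.084, 0.996, 0.0]
force: [0.6, -0.7, 0.6]
width: 0.0692
t 22.12 tcp [ 0.4524 -0.0469  0.0226] toolx [-0.986  0.168  0.001] tooly [0.168 0.986 0.   ] z [-0.001  0.    -1.   ] w 0.0692 F [ 0.6 -0.7  0.6]
```

```bash
python3 -m jog '[[0,0,0.004,0,0,0,0.25],[0,0,0,0,0,0,1],[0,0,0,0,0,0,1],[0,0,0,0,0,0,1],[0,0,0,0,0,0,1],[0,0,0,0,0,0,1],[0,0,0,0,0,0,1],[0,0,-0.02,0,0,0,1],[0,0,-0.03,0,0,0,1],[0,0,-0.04,0,0,0,1],[0,0,-0.04,0,0,0,1],[0,0,-0.04,0,0,0,1],[0,0,-0.03,0,0,0,1],[0,0,0,0,0,0,1],[0,0,0,0,0,0,1]]' 35; python3 -c "
from h import *;show();w=read_camera('wrist');cv2.imwrite('pics/w13.png',w)"
```

```text
time_s: 23.37
tcp_pos: [0.4538, -0.0474, 0.2203]
orientation: [0.002, 0.085, 0.996, -0.0]
force: [1.1, -0.2, -1.6]
width: 0.0377
t 23.37 tcp [ 0.4538 -0.0474  0.2203] toolx [-0.985  0.17  -0.004] tooly [ 0.17   0.986 -0.   ] z [ 0.004 -0.001 -1.   ] w 0.0377 F [ 1.1 -0.2 -1.6]
```

View pics/w13.png

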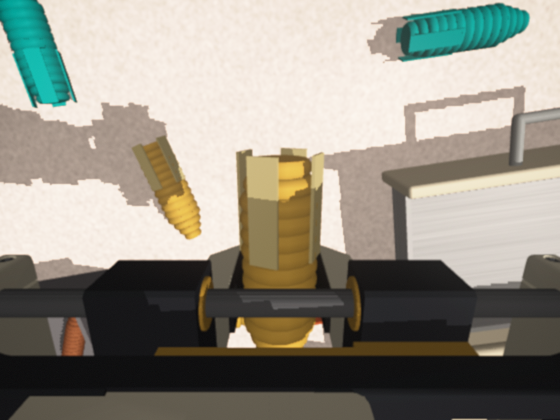

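```bash
python3 -m jog '[[0,0,0,0,0,-4.1,1],[0,0,0,0,0,-4.1,1],[-0.004,0.0155,0,0,0,0,1],[-0.0087,0.031,0,0,0,0,1],[-0.0087,0.031,0,0,0,0,1],[-0.0087,0.031,0,0,0,0,1],[-0.0087,0.031,0,0,0,0,1],[-0.0087,0.031,0,0,0,0,1],[-0.0087,0.031,0,0,0,0,1],[-0.0087,0.031,0,0,0,0,1],[-0.0087,0.031,0,0,0,0,1],[-0.0087,0.031,0,0,0,0,1],[-0.0047,0.0155,0,0,0,0,1],[0,0,0,0,0,0,1],[0,0,0,0,0,0,1]]'; python3 -c "
from h import *;show()"
```

```text
time_s: 24.67
tcp_pos: [0.5462, 0.2608, 0.2155]
orientation: [-0.003, 0.012, 1.0, -0.001]
force: [0.2, -0.7, -2.1]
width: 0.0379
t 24.67 tcp [0.5462 0.2608 0.2155] toolx [-1.     0.025  0.005] tooly [ 0.025  1.    -0.002] z [-0.005 -0.002 -1.   ] w 0.0379 F [ 0.2 -0.7 -2.1]
```

```bash
python3 -m jog '[[-0.004,0,0.02,0,0,0,1],[0,0,0.03,0,0,0,1],[0,0,0.03,0,0,0,1],[0,0,0.03,0,0,0,1],[0,0,0.02,0,0,0,1],[0,0,0.015,0,0,0,1],[0,0,0.006,0,0,0,1],[0,0,0,0,0,0,1]]'; python3 -c "
from h import *;show()"
```

```text
time_s: 25.33
tcp_pos: [0.5501, 0.2575, 0.0649]
orientation: [-0.003, 0.014, 1.0, -0.002]
force: [0.6, 0.2, -1.7]
width: 0.0377
t 25.33 tcp [0.5501 0.2575 0.0649] toolx [-1.     0.029  0.005] tooly [ 0.029  1.    -0.003] z [-0.005 -0.003 -1.   ] w 0.0377 F [ 0.6  0.2 -1.7]
```

```bash
python3 -m jog '[[0,0.001,0.006,0,0,0,1],[0,0,0.003,0,0,0,1],[0,0,0,0,0,0,1],[0,0,0,0,0,0,1]]'; python3 -c "
from h import *;show()"; python3 -m jog '[[0,0,0,0,0,0,0.48],[0,0,0,0,0,0,0.48],[0,0,0,0,0,0,0.48],[0,0,-0.02,0,0,0,0.48],[0,0,-0.03,0,0,0,0.48],[0,0,-0.04,0,0,0,0.4],[0,0,-0.04,0,0,0,0.3],[0,0,-0.04,0,0,0,0.25],[0,0,0,0,0,0,0.25],[0,0,0,0,0,0,0.25]]';  python3 -c "
from h import *;show();w=read_camera('wrist');cv2.imwrite('pics/w14.png',w)
w=read_camera('top');cv2.imwrite('pics/top5.png',w)
for e in ears(w):print(*e)
"
```

```text
time_s: 25.67
tcp_pos: [0.5526, 0.2612, 0.0594]
orientation: [0.0, 0.014, 1.0, 0.0]
force: [0.8, 0.4, -2.3]
width: 0.0382
t 25.67 tcp [0.5526 0.2612 0.0594] toolx [-1.     0.027 -0.001] tooly [0.027 1.    0.   ] z [ 0.001  0.    -1.   ] w 0.0382 F [ 0.8  0.4 -2.3]
time_s: 26.5
tcp_pos: [0.5542, 0.2623, 0.2326]
orientation: [0.003, 0.014, 1.0, 0.001]
force: [0.1, -0.4, -1.4]
width: 0.0683
t 26.5 tcp [0.5542 0.2623 0.2326] toolx [-1.     0.027 -0.007] tooly [0.027 1.    0.003] z [ 0.007  0.003 -1.   ] w 0.0683 F [ 0.1 -0.4 -1.4]
[292. 258.] [ 0.4429 -0.1681  0.019 ] 0.114 12.6
[120. 232.] [0.5482 0.2797 0.019 ] 0.098 0.3
[ 94. 226.] [0.5715 0.3513 0.019 ] 0.085 1.1
[282. 200.] [ 0.6018 -0.1542  0.019 ] 0.115 77.6
[549. 158.] [ 0.6688 -0.9017  0.019 ] 0.294 9.4
[447.  79.] [ 0.9292 -0.664   0.019 ] 0.334 110.9
```

View pics/w14.png

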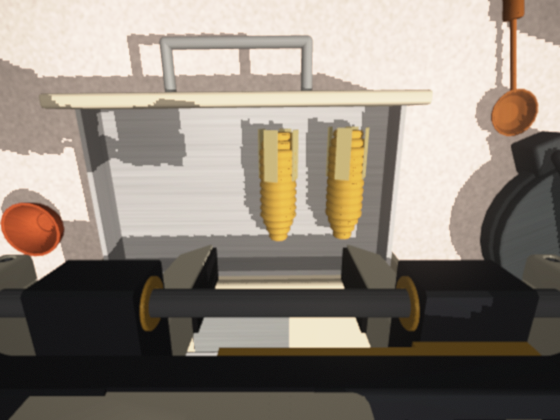

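```bash
python3 -m jog '[[0.0039,-0.0166,0,0,0,0,0.25],[0.0078,-0.0332,0,0,0,0,0.25],[0.0078,-0.0332,0,0,0,0,0.25],[0.0078,-0.0332,0,0,0,0,0.25],[0.0078,-0.0332,0,0,0,0,0.25],[0.0078,-0.0332,0,0,0,0,0.25],[0.0078,-0.0332,0,0,0,0,0.25],[0.0078,-0.0332,0,0,0,0,0.25],[0.0078,-0.0332,0,0,0,0,0.25],[0.0078,-0.0332,0,0,0,0,0.25],[0.0078,-0.0332,0,0,0,0,0.25],[0.0078,-0.0332,0,0,0,0,0.25],[0.0078,-0.0332,0,0,0,0,0.25],[0.0039,-0.0166,0,0,0,0,0.25],[0,0,0,0,0,-6.3,0.25],[0,0,0,0,0,-6.3,0.25],[0,0,0,0,0,0,0.25],[0,0,0,0,0,0,0.25]]';  python3 -c "
from h import *;st=read_state();w=read_camera('wrist');cv2.imwrite('pics/w15.png',w)
for e in ears(w,'wrist',st=st,amin=800):print(*e)
show()
"
```

```text
time_s: 28.1
tcp_pos: [0.438, -0.1673, 0.2273]
orientation: [-0.001, -0.094, 0.996, 0.001]
force: [0.4, 0.0, -0.2]
width: 0.0686
[380. 348.] [0.6341 0.0117 0.019 ] 0.439 100.7
[277. 185.] [ 0.4406 -0.1676  0.019 ] 0.12 9.3
t 28.15 tcp [ 0.4383 -0.1672  0.2276] toolx [-0.982 -0.188  0.002] tooly [-0.188  0.982  0.001] z [-0.002  0.001 -1.   ] w 0.0691 F [ 0.4  0.7 -0.7]
```

```bash
python3 -m jog '[[-0.002,0,0.02,0,0,0,0.25],[0,0,0.03,0,0,0,0.25],[0,0,0.03,0,0,0,0.25],[0,0,0.03,0,0,0,0.25],[0,0,0.03,0,0,0,0.25],[0,0,0.03,0,0,0,0.25],[0,0,0.025,0,0,0,0.25],[0,0,0.013,0,0,0,0.25],[0,0,0,0,0,0,0.25],[0,0,0,0,0,0,0.25]]'; python3 -c "
from h import *;show()"
```

```text
time_s: 28.98
tcp_pos: [0.4403, -0.1664, 0.0199]
orientation: [-0.001, -0.096, 0.995, 0.001]
force: [0.8, -0.7, 0.5]
width: 0.0688
t 28.98 tcp [ 0.4403 -0.1664  0.0199] toolx [-0.982 -0.191  0.002] tooly [-0.191  0.982  0.001] z [-0.002  0.001 -1.   ] w 0.0688 F [ 0.8 -0.7  0.5]
```

```bash
python3 -m jog '[[0,0,0.002,0,0,0,0.25],[0,0,0,0,0,0,1],[0,0,0,0,0,0,1],[0,0,0,0,0,0,1],[0,0,0,0,0,0,1],[0,0,0,0,0,0,1],[0,0,0,0,0,0,1],[0,0,-0.02,0,0,0,1],[0,0,-0.03,0,0,0,1],[0,0,-0.04,0,0,0,1],[0,0,-0.04,0,0,0,1],[0,0,-0.04,0,0,0,1],[0,0,-0.03,0,0,0,1],[0,0,0,0,0,6.3,1],[0,0,0,0,0,6.3,1],[0,0,0,0,0,0,1],[0,0,0,0,0,0,1]]' 35; python3 -c "
from h import *;show()
w=read_camera('top');cv2.imwrite('pics/top6.png',w)
for e in ears(w):print(*e)"
```

```text
time_s: 30.4
tcp_pos: [0.4404, -0.167, 0.2183]
orientation: [-0.0, 0.012, 1.0, 0.0]
force: [-0.6, 1.1, -2.3]
width: 0.0377
t 30.4 tcp [ 0.4404 -0.167   0.2183] toolx [-1.     0.024  0.001] tooly [0.024 1.    0.   ] z [-0.001  0.    -1.   ] w 0.0377 F [-0.6  1.1 -2.3]
[ 93. 229.] [0.5612 0.3519 0.019 ] 0.123 178.2
[121. 227.] [0.5608 0.2792 0.019 ] 0.123 178.4
[549. 158.] [ 0.6685 -0.9019  0.019 ] 0.294 8.6
[447.  79.] [ 0.9291 -0.6639  0.019 ] 0.334 110.7
```

```bash
python3 -m jog '[[-0.0043,0.015,0,0,0,0,1],[-0.0086,0.0301,0,0,0,0,1],[-0.0086,0.0301,0,0,0,0,1],[-0.0086,0.0301,0,0,0,0,1],[-0.0086,0.0301,0,0,0,0,1],[-0.0086,0.0301,0,0,0,0,1],[-0.0086,0.0301,0,0,0,0,1],[-0.0086,0.0301,0,0,0,0,1],[-0.0086,0.0301,0,0,0,0,1],[-0.0086,0.0301,0,0,0,0,1],[-0.0086,0.0301,0,0,0,0,1],[-0.0086,0.0301,0,0,0,0,1],[-0.0043,0.015,0,0,0,0,1],[0,0,0,0,0,0,1],[0,0,0,0,0,0,1]]'; python3 -c "
from h import *;show()"
```

```text
time_s: 31.7
tcp_pos: [0.5533, 0.1921, 0.2174]
orientation: [-0.001, 0.011, 1.0, -0.0]
force: [0.3, -0.7, -2.3]
width: 0.0378
t 31.7 tcp [0.5533 0.1921 0.2174] toolx [-1.     0.023  0.002] tooly [ 0.023  1.    -0.   ] z [-0.002 -0.    -1.   ] w 0.0378 F [ 0.3 -0.7 -2.3]
```

```bash
python3 -m jog '[[0.001,-0.001,0.02,0,0,0,1],[0,0,0.03,0,0,0,1],[0,0,0.03,0,0,0,1],[0,0,0.03,0,0,0,1],[0,0,0.025,0,0,0,1],[0,0,0.015,0,0,0,1],[0,0,0.008,0,0,0,1],[0,0,0,0,0,0,1],[0,0,0,0,0,0,1]]'; python3 -c "
from h import *;show()"
```

```text
time_s: 32.45
tcp_pos: [0.5531, 0.1891, 0.0608]
orientation: [-0.0, 0.014, 1.0, -0.0]
force: [-0.4, 0.5, -1.5]
width: 0.0374
t 32.45 tcp [0.5531 0.1891 0.0608] toolx [-1.     0.028  0.   ] tooly [ 0.028  1.    -0.   ] z [-0. -0. -1.] w 0.0374 F [-0.4  0.5 -1.5]
```

```bash
python3 -m jog '[[0,0.001,0.005,0,0,0,1],[0,0,0,0,0,0,1],[0,0,0,0,0,0,0.48],[0,0,0,0,0,0,0.48],[0,0,0,0,0,0,0.48],[0,0,-0.02,0,0,0,0.48],[0,0,-0.03,0,0,0,0.48],[0,0,-0.04,0,0,0,0.4],[0,0,-0.04,0,0,0,0.3],[0,0,-0.04,0,0,0,0.25],[0,0,0,0,0,0,0.25],[0,0,0,0,0,0,0.25]]';  python3 -c "
from h import *;show();print(read_state()['joint_pos'].round(2));w=read_camera('wrist');cv2.imwrite('pics/w16.png',w)
w=read_camera('top');cv2.imwrite('pics/top7.png',w)
for e in ears(w):print(*e)
"
```

```text
time_s: 33.45
tcp_pos: [0.5551, 0.1919, 0.2295]
orientation: [0.004, 0.014, 1.0, 0.001]
force: [-0.5, 0.2, -0.4]
width: 0.0685
t 33.45 tcp [0.5551 0.1919 0.2295] toolx [-1.     0.027 -0.007] tooly [0.027 1.    0.002] z [ 0.007  0.002 -1.   ] w 0.0685 F [-0.5  0.2 -0.4]
[-0.06  0.39 -0.4   1.73  0.17  1.05  1.02]
[148. 230.] [0.5482 0.2068 0.019 ] 0.099 176.2
[282. 200.] [ 0.6017 -0.1548  0.019 ] 0.116 77.6
[549. 158.] [ 0.6681 -0.9011  0.019 ] 0.294 8.3
[447.  79.] [ 0.9281 -0.663   0.019 ] 0.332 111.6
```

View pics/w16.png

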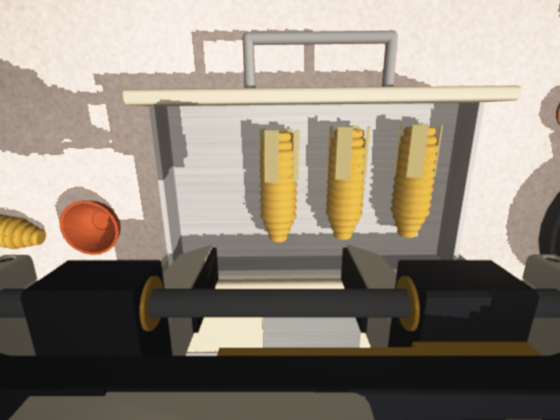

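```bash
python3 -m jog '[[-0.0025,-0.0155,0,0,0,0,0.25],[-0.0051,-0.0314,0,0,0,0,0.25],[-0.0051,-0.0314,0,0,0,0,0.25],[-0.0051,-0.0314,0,0,0,0,0.25],[-0.0051,-0.0314,0,0,0,0,0.25],[-0.0051,-0.0314,0,0,0,0,0.25],[-0.0051,-0.0314,0,0,0,0,0.25],[-0.0051,-0.0314,0,0,0,0,0.25],[-0.0051,-0.0314,0,0,0,0,0.25],[-0.0051,-0.0314,0,0,0,0,0.25],[-0.0051,-0.0314,0,0,0,0,0.25],[-0.0025,-0.0155,0,0,0,0,0.25],[0,0,0,0,0,0,0.25]]'; python3 -m jog '[[0,0,0,0,0,6.72,0.25],[0,0,0,0,0,6.72,0.25],[0,0,0,0,0,6.72,0.25],[0,0,0,0,0,6.72,0.25],[0,0,0,0,0,6.72,0.25],[0,0,0,0,0,6.72,0.25],[0,0,0,0,0,6.72,0.25],[0,0,0,0,0,6.72,0.25],[0,0,0,0,0,6.72,0.25],[0,0,0,0,0,6.72,0.25],[0,0,0,0,0,6.72,0.25],[0,0,0,0,0,6.72,0.25],[0,0,0,0,0,6.72,0.25],[0,0,0,0,0,6.72,0.25],[0,0,0,0,0,6.72,0.25],[0,0,0,0,0,0,0.25],[0,0,0,0,0,0,0.25]]'; python3 -c "
from h import *;st=read_state();w=read_camera('wrist');cv2.imwrite('pics/w17.png',w)
for e in ears(w,'wrist',st=st,amin=800):print(*e)
show();print(st['joint_pos'].round(2))
"
```

```text
time_s: 34.63
tcp_pos: [0.5978, -0.1617, 0.223]
orientation: [-0.002, 0.017, 1.0, -0.001]
force: [0.8, -0.3, -0.8]
width: 0.0691
time_s: 36.05
tcp_pos: [0.5988, -0.1541, 0.2242]
orientation: [-0.001, 0.778, 0.629, -0.001]
force: [-0.5, 0.6, 0.2]
width: 0.0691
[380. 348.] [ 0.6841 -0.3988  0.019 ] 0.435 168.0
[282. 188.] [ 0.6003 -0.1589  0.019 ] 0.124 78.0
t 36.1 tcp [ 0.599  -0.1543  0.2245] toolx [0.209 0.978 0.   ] tooly [ 0.978 -0.209 -0.002] z [-0.002  0.001 -1.   ] w 0.0686 F [-0.5 -0.3  0.8]
[ 0.15  0.42  0.07  1.66 -0.04  1.06  0.03]
```

View pics/w17.png

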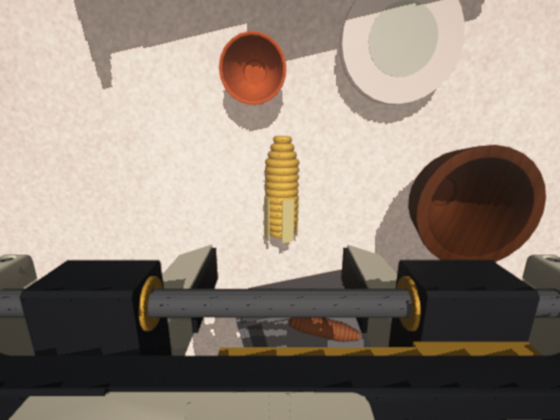

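```bash
python3 -m jog '[[-0.0025,0.0025,0.02,0,0,0,0.25],[0,0,0.03,0,0,0,0.25],[0,0,0.03,0,0,0,0.25],[0,0,0.03,0,0,0,0.25],[0,0,0.03,0,0,0,0.25],[0,0,0.03,0,0,0,0.25],[0,0,0.025,0,0,0,0.25],[0,0,0.01,0,0,0,0.25],[0,0,0,0,0,0,0.25],[0,0,0,0,0,0,0.25]]'; python3 -c "
from h import *;show()"
```

```text
time_s: 36.93
tcp_pos: [0.6015, -0.1583, 0.0207]
orientation: [-0.0, 0.779, 0.627, -0.0]
force: [-0.1, 0.5, -0.0]
width: 0.0689
t 36.93 tcp [ 0.6015 -0.1583  0.0207] toolx [0.213 0.977 0.   ] tooly [ 0.977 -0.213 -0.001] z [-0.001  0.    -1.   ] w 0.0689 F [-0.1  0.5 -0. ]
```

```bash
python3 -m jog '[[0,0,0.002,0,0,0,0.25],[0,0,0,0,0,0,1],[0,0,0,0,0,0,1],[0,0,0,0,0,0,1],[0,0,0,0,0,0,1],[0,0,0,0,0,0,1],[0,0,0,0,0,0,1],[0,0,-0.02,0,0,0,1],[0,0,-0.03,0,0,0,1],[0,0,-0.04,0,0,0,1],[0,0,-0.04,0,0,0,1],[0,0,-0.04,0,0,0,1],[0,0,-0.03,0,0,0,1],[0,0,0,0,0,0,1],[0,0,0,0,0,0,1]]' 35; python3 -c "
from h import *;show()"
python3 -m jog '[[0,0,0,0,0,-6.71,1],[0,0,0,0,0,-6.71,1],[0,0,0,0,0,-6.71,1],[0,0,0,0,0,-6.71,1],[0,0,0,0,0,-6.71,1],[0,0,0,0,0,-6.71,1],[0,0,0,0,0,-6.71,1],[0,0,0,0,0,-6.71,1],[0,0,0,0,0,-6.71,1],[0,0,0,0,0,-6.71,1],[0,0,0,0,0,-6.71,1],[0,0,0,0,0,-6.71,1],[0,0,0,0,0,-6.71,1],[0,0,0,0,0,-6.71,1],[0,0,0,0,0,-6.71,1],[0,0,0,0,0,0,1],[0,0,0,0,0,0,1]]'; python3 -c "
from h import *;show();w=read_camera('wrist');cv2.imwrite('pics/w18.png',w)"
```

```text
time_s: 38.18
tcp_pos: [0.6027, -0.1587, 0.2208]
orientation: [0.002, 0.779, 0.627, 0.001]
force: [0.2, -1.0, -3.6]
width: 0.0376
t 38.18 tcp [ 0.6027 -0.1587  0.2208] toolx [0.214 0.977 0.   ] tooly [ 0.977 -0.214  0.004] z [ 0.004 -0.001 -1.   ] w 0.0376 F [ 0.2 -1.  -3.6]
time_s: 39.6
tcp_pos: [0.6001, -0.1581, 0.2163]
orientation: [-0.002, 0.017, 1.0, 0.001]
force: [-0.2, -0.1, -2.8]
width: 0.0378
t 39.6 tcp [ 0.6001 -0.1581  0.2163] toolx [-0.999  0.033  0.004] tooly [0.033 0.999 0.001] z [-0.004  0.002 -1.   ] w 0.0378 F [-0.2 -0.1 -2.8]
```

View pics/w18.png

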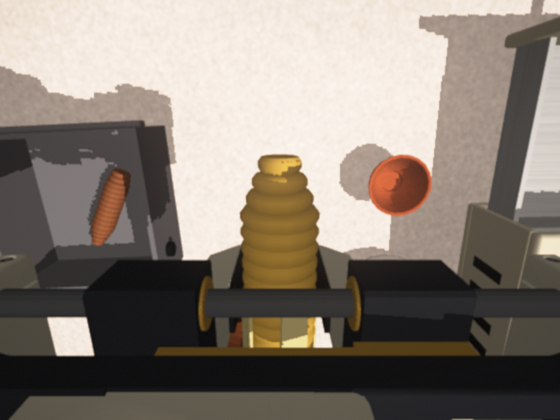

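```bash
python3 -m jog '[[0.0032,0.0154,0,0,0,0,1],[0.0064,0.0308,0,0,0,0,1],[0.0064,0.0308,0,0,0,0,1],[0.0064,0.0308,0,0,0,0,1],[0.0064,0.0308,0,0,0,0,1],[0.0064,0.0308,0,0,0,0,1],[0.0064,0.0308,0,0,0,0,1],[0.0064,0.0308,0,0,0,0,1],[0.0064,0.0308,0,0,0,0,1],[0.0032,0.0154,0,0,0,0,1],[0,0,0,0,0,0,1],[0,0,0,0,0,0,1]]'; python3 -c "
from h import *;show();st=read_state();w=read_camera('wrist');cv2.imwrite('pics/w19.png',w)
for x in (.49,.56): print(proj('wrist',(x,.0775,.07),st),proj('wrist',(x,.0775,.035),st),proj('wrist',(x,.0705,.07),st))"
```

```text
time_s: 40.65
tcp_pos: [0.5512, 0.1226, 0.2186]
orientation: [-0.0, 0.014, 1.0, 0.0]
force: [0.3, -1.1, -1.4]
width: 0.0377
t 40.65 tcp [0.5512 0.1226 0.2186] toolx [-1.     0.028  0.   ] tooly [0.028 1.    0.   ] z [-0.  0. -1.] w 0.0377 F [ 0.3 -1.1 -1.4]
[226.8977611  135.07767575] [232.30070675 132.97549392] [219.28341737 135.2953928 ]
[232.29926247 208.18886344] [236.85508204 199.0612437 ] [225.18213028 208.3805854 ]
```

View pics/w19.png

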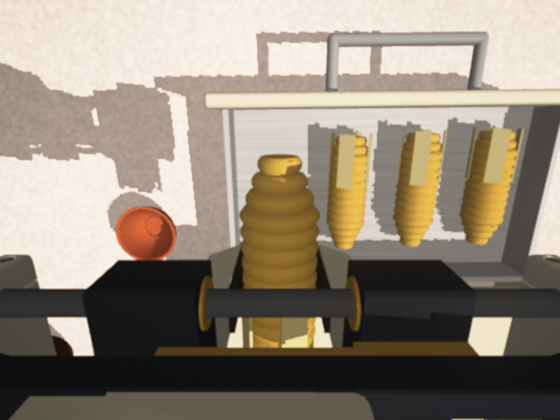

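```bash
python3 -m jog '[[0,0.002,0.02,0,0,0,1],[0,0,0.03,0,0,0,1],[0,0,0.03,0,0,0,1],[0,0,0.03,0,0,0,1],[0,0,0.02,0,0,0,1],[0,0,0,0,0,0,1],[0,0,0,0,0,0,1]]'; python3 -c "
from h import *;show()"
```

```text
time_s: 41.28
tcp_pos: [0.5515, 0.1208, 0.0877]
orientation: [-0.001, 0.016, 1.0, -0.001]
force: [-0.0, 0.7, -1.6]
width: 0.0375
t 41.28 tcp [0.5515 0.1208 0.0877] toolx [-0.999  0.032  0.003] tooly [ 0.032  0.999 -0.001] z [-0.003 -0.001 -1.   ] w 0.0375 F [-0.   0.7 -1.6]
```

```bash
python3 -m jog '[[0,0.003,0.012,0,0,0,1],[0,0,0.012,0,0,0,1],[0,0,0.006,0,0,0,1],[0,0,0,0,0,0,1],[0,0,0,0,0,0,1]]'; python3 -c "
from h import *;show()"
```

```text
time_s: 41.7
tcp_pos: [0.5521, 0.1253, 0.0585]
orientation: [-0.0, 0.015, 1.0, -0.0]
force: [0.9, 0.4, -2.0]
width: 0.0375
t 41.7 tcp [0.5521 0.1253 0.0585] toolx [-1.     0.03   0.001] tooly [ 0.03  1.   -0.  ] z [-0.001 -0.    -1.   ] w 0.0375 F [ 0.9  0.4 -2. ]
```

```bash
python3 -m jog '[[0,-0.001,0.003,0,0,0,1],[0,0,0,0,0,0,1],[0,0,0,0,0,0,0.53],[0,0,0,0,0,0,0.53],[0,0,0,0,0,0,0.53],[0,0,-0.02,0,0,0,0.53],[0,0,-0.03,0,0,0,0.5],[0,0,-0.04,0,0,0,0.5],[0,0,-0.04,0,0,0,0.5],[0,0,-0.04,0,0,0,0.5],[0,0,0,0,0,0,0.7],[0,0,0,0,0,0,0.74]]';  python3 -c "
from h import *;show();w=read_camera('wrist');cv2.imwrite('pics/w20.png',w)
w=read_camera('top');cv2.imwrite('pics/top8.png',w)
for e in ears(w):print(*e)
"
```

```text
time_s: 42.7
tcp_pos: [0.5545, 0.125, 0.2293]
orientation: [0.004, 0.015, 1.0, 0.001]
force: [0.1, 0.3, -0.9]
width: 0.0368
t 42.7 tcp [0.5545 0.125  0.2293] toolx [-1.     0.03  -0.007] tooly [0.03  1.    0.001] z [ 0.007  0.001 -1.   ] w 0.0368 F [ 0.1  0.3 -0.9]
[174. 225.] [0.5562 0.1366 0.019 ] 0.11 176.0
[549. 158.] [ 0.6685 -0.9019  0.019 ] 0.294 8.6
[447.  79.] [ 0.9298 -0.6636  0.019 ] 0.332 110.5
```

View pics/w20.png

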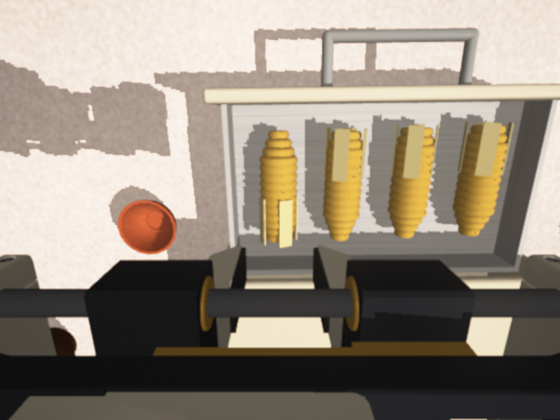

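View pics/top8.png

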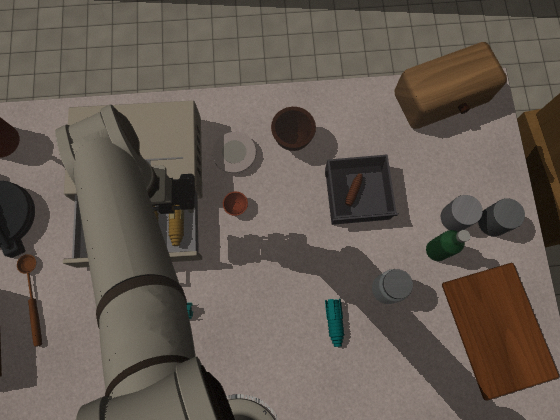

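```bash
python3 -m jog '[[0.0137,0.0072,0,0,0,0,1],[0.0274,0.0143,0,0,0,0,1],[0.0274,0.0143,0,0,0,0,1],[0.0274,0.0143,0,0,0,0,1],[0.0274,0.0143,0,0,0,0,1],[0.0274,0.0143,0,0,0,0,1],[0.0274,0.0143,0,0,0,0,1],[0.0137,0.0072,0,0,0,0,1],[0,0,0,0,0,0,1],[0,0,0,0,0,0,1]]';  python3 -c "
from h import *;show();st=read_state();w=read_camera('wrist');cv2.imwrite('pics/w21.png',w);print(st['joint_pos'].round(2))
print(proj('wrist',(.416,.2315,.082)),proj('wrist',(.416,.171,.082)))"
```

```text
time_s: 43.63
tcp_pos: [0.3625, 0.23, 0.2246]
orientation: [-0.001, 0.014, 1.0, -0.001]
force: [0.4, -0.0, 1.0]
width: 0.0003
t 43.63 tcp [0.3625 0.23   0.2246] toolx [-1.     0.028  0.002] tooly [ 0.028  1.    -0.001] z [-0.002 -0.001 -1.   ] w 0.0003 F [ 0.4 -0.   1. ]
[-0.13  0.12 -0.53  2.08  0.07  0.96  0.85]
[281.6428912  250.34272547] [221.46922059 251.99542105]
```

View pics/w21.png

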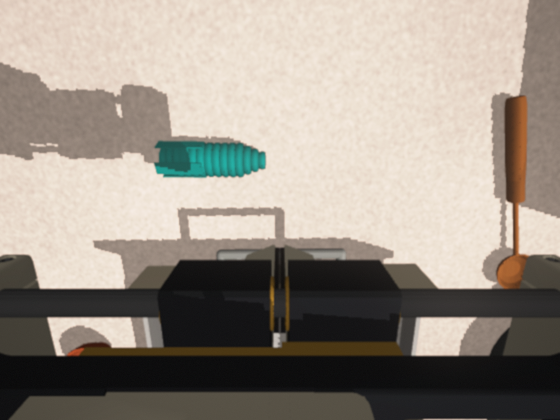

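```bash
python3 -m jog '[[0,0.001,0.02,0,0,0,1],[0,0,0.03,0,0,0,1],[0,0,0.03,0,0,0,1],[0,0,0.03,0,0,0,1],[0,0,0.025,0,0,0,1],[0,0,0.015,0,0,0,1],[0,0,0,0,0,0,1],[0,0,0,0,0,0,1]]';  python3 -c "
from h import *;show()"
```

```text
time_s: 44.35
tcp_pos: [0.3636, 0.2303, 0.0746]
orientation: [-0.001, 0.016, 1.0, -0.001]
force: [0.3, -0.3, 0.3]
width: 0.0003
t 44.35 tcp [0.3636 0.2303 0.0746] toolx [-1.     0.031  0.003] tooly [ 0.031  1.    -0.001] z [-0.003 -0.001 -1.   ] w 0.0003 F [ 0.3 -0.3  0.3]
```

```bash
python3 -m jog '[[-0.015,0,0,0,0,0,1],[-0.01,0,0,0,0,0,1],[-0.006,0,0,0,0,0,1],[-0.005,0,0,0,0,0,1],[-0.005,0,0,0,0,0,1],[-0.007,0,0,0,0,0,1],[-0.01,0,0,0,0,0,1],[-0.01,0,0,0,0,0,1],[-0.01,0,0,0,0,0,1],[-0.01,0,0,0,0,0,1],[-0.01,0,0,0,0,0,1],[-0.01,0,0,0,0,0,1],[-0.01,0,0,0,0,0,1],[-0.01,0,0,0,0,0,1],[-0.01,0,0,0,0,0,1],[-0.01,0,0,0,0,0,1],[-0.01,0,0,0,0,0,1],[-0.01,0,0,0,0,0,1],[0,0,0,0,0,0,1]]';  python3 -c "
from h import *;show()"
```

```text
time_s: 45.93
tcp_pos: [0.5348, 0.2254, 0.0759]
orientation: [0.001, 0.016, 1.0, 0.0]
force: [1.1, -0.3, -0.2]
width: 0.0002
t 45.93 tcp [0.5348 0.2254 0.0759] toolx [-0.999  0.032 -0.003] tooly [0.032 0.999 0.   ] z [ 0.003 -0.    -1.   ] w 0.0002 F [ 1.1 -0.3 -0.2]
```

```bash
python3 -m jog '[[-0.006,0,0,0,0,0,1],[-0.006,0,0,0,0,0,1],[-0.005,0,0,0,0,0,1],[-0.004,0,0,0,0,0,1],[-0.003,0,0,0,0,0,1],[0,0,0,0,0,0,1]]';  python3 -c "
from h import *;show()"
```

```text
time_s: 46.43
tcp_pos: [0.5566, 0.2252, 0.0757]
orientation: [0.0, 0.015, 1.0, -0.0]
force: [0.8, -1.0, -0.2]
width: 0.0005
t 46.43 tcp [0.5566 0.2252 0.0757] toolx [-1.     0.031 -0.001] tooly [ 0.031  1.    -0.   ] z [ 0.001 -0.    -1.   ] w 0.0005 F [ 0.8 -1.  -0.2]
```

```bash
python3 -m jog '[[-0.004,0,0,0,0,0,1],[-0.004,0,0,0,0,0,1],[-0.004,0,0,0,0,0,1],[0,0,0,0,0,0,1]]';  python3 -c "
from h import *;show();cv2.imwrite('pics/w22.png',read_camera('wrist'))"
```

```text
time_s: 46.77
tcp_pos: [0.5613, 0.2254, 0.0752]
orientation: [-0.006, 0.014, 1.0, -0.002]
force: [-18.8, -3.6, 14.3]
width: 0.0002
t 46.77 tcp [0.5613 0.2254 0.0752] toolx [-1.     0.028  0.012] tooly [ 0.028  1.    -0.004] z [-0.012 -0.003 -1.   ] w 0.0002 F [-18.8  -3.6  14.3]
```

View pics/w22.png

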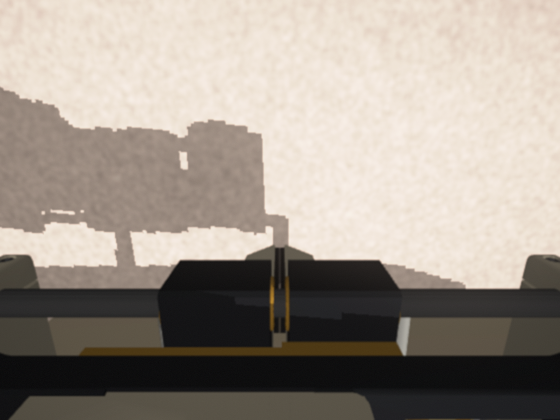

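```bash
python3 -m jog '[[0.015,0,0,0,0,0,1],[0.015,0,0,0,0,0,1],[0,0,-0.03,0,0,0,1],[0,0,-0.04,0,0,0,1],[0,0,-0.04,0,0,0,1],[0,0,-0.03,0,0,0,1],[0.03,0,0,0,0,0,1],[0.03,0,0,0,0,0,1],[0.03,0,0,0,0,0,1],[0,0,0,0,0,0,1],[0,0,0,0,0,0,1]]';  python3 -c "
from h import *;show();cv2.imwrite('pics/top9.png',read_camera('top'));cv2.imwrite('pics/side9.png',read_camera('side'))
c=cv2.imread('pics/top9.png')[80:240,40:240];cv2.imwrite('pics/c9.png',cv2.resize(cv2.convertScaleAbs(c,alpha=1.5,beta=10),None,fx=3.7,fy=3.7))"
```

```text
time_s: 47.73
tcp_pos: [0.4471, 0.2294, 0.2165]
orientation: [0.001, 0.014, 1.0, 0.0]
force: [1.0, -0.2, 0.0]
width: 0.0005
t 47.73 tcp [0.4471 0.2294 0.2165] toolx [-1.     0.028 -0.002] tooly [0.028 1.    0.   ] z [ 0.002  0.    -1.   ] w 0.0005 F [ 1.  -0.2  0. ]
```

View pics/c9.png

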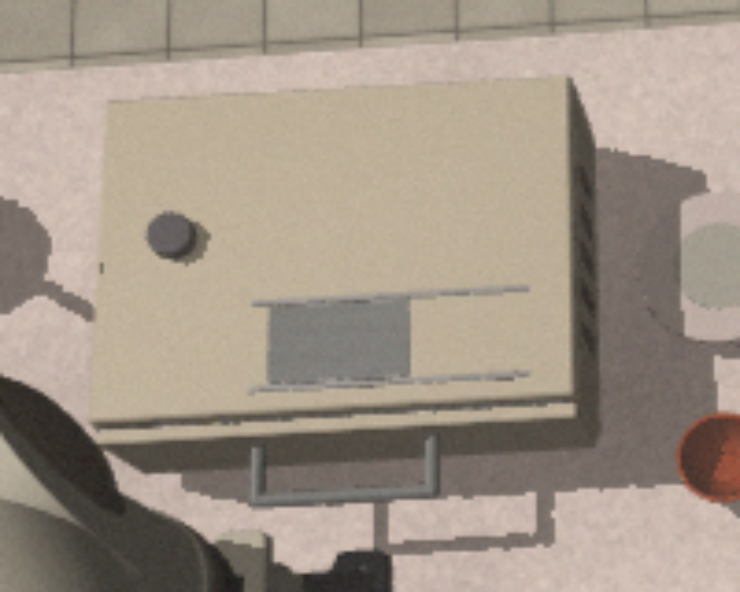

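View pics/side9.png

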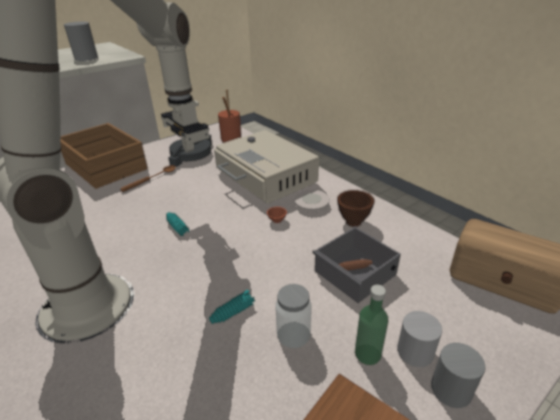

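```bash
python3 - <<'E'
import cv2,numpy as np
a=cv2.imread('pics/top0.png');b=cv2.imread('pics/top9.png')
for u in (120,130,140,150):
    print(u,a[185:222,u,1].tolist());print('   ',b[185:222,u,1].tolist())
E
```

```text
120 [83, 103, 103, 102, 102, 82, 53, 46, 52, 66, 105, 104, 103, 73, 44, 38, 44, 41, 42, 42, 44, 41, 56, 63, 59, 63, 62, 68, 62, 60, 72, 64, 54, 88, 112, 110, 108]
    [88, 112, 110, 110, 110, 90, 49, 55, 105, 106, 109, 95, 45, 43, 43, 45, 43, 43, 43, 41, 50, 67, 64, 67, 68, 66, 67, 55, 73, 74, 61, 51, 119, 117, 117, 116, 115]
130 [104, 104, 104, 105, 93, 68, 45, 52, 46, 100, 103, 105, 87, 43, 40, 40, 44, 43, 40, 43, 41, 51, 58, 63, 61, 63, 61, 62, 54, 71, 72, 56, 50, 113, 111, 113, 112]
    [111, 110, 108, 110, 100, 75, 47, 58, 113, 110, 106, 75, 44, 44, 42, 41, 45, 44, 42, 44, 57, 66, 63, 65, 62, 62, 66, 66, 76, 67, 53, 69, 119, 116, 117, 117, 113]
140 [104, 103, 103, 106, 84, 42, 50, 54, 90, 101, 104, 98, 57, 43, 42, 40, 45, 43, 40, 38, 41, 60, 62, 61, 63, 64, 64, 60, 69, 75, 62, 50, 105, 107, 103, 103, 106]
    [110, 111, 109, 110, 88, 52, 59, 108, 110, 108, 92, 41, 44, 47, 41, 42, 40, 45, 42, 53, 63, 65, 63, 66, 66, 65, 55, 76, 73, 58, 54, 113, 112, 111, 113, 111, 113]
150 [105, 103, 104, 90, 62, 45, 54, 59, 100, 103, 105, 81, 42, 39, 42, 38, 43, 38, 41, 42, 53, 62, 62, 64, 63, 62, 63, 59, 74, 70, 56, 52, 113, 110, 104, 109, 108]
    [110, 109, 109, 96, 63, 50, 79, 106, 111, 104, 62, 43, 45, 44, 42, 46, 45, 46, 44, 65, 67, 66, 66, 66, 67, 71, 66, 80, 66, 55, 117, 119, 123, 116, 115, 113, 110]
```

```bash
python3 -m jog '[[-0.015,0,0,0,0,0,1],[-0.03,0,0,0,0,0,1],[-0.03,0,0,0,0,0,1],[-0.03,0,0,0,0,0,1],[-0.03,0,0,0,0,0,1],[-0.03,0,0,0,0,0,1],[-0.03,0,0,0,0,0,1],[-0.03,0,0,0,0,0,1],[-0.007,-0.0015,0,0,0,0,1],[0,0,0.02,0,0,0,1],[0,0,0.02,0,0,0,1],[0,0,0.02,0,0,0,1],[0,0,0.01,0,0,0,1],[0,0,0,0,0,0,1],[0,0,0,0,0,0,1]]';  python3 -c "
from h import *;show()"
```

```text
time_s: 49.08
tcp_pos: [0.6795, 0.2201, 0.1452]
orientation: [-0.001, 0.015, 1.0, -0.0]
force: [0.4, 0.4, 1.3]
width: 0.0005
t 49.08 tcp [0.6795 0.2201 0.1452] toolx [-1.     0.03   0.001] tooly [ 0.03  1.   -0.  ] z [-0.001 -0.    -1.   ] w 0.0005 F [0.4 0.4 1.3]
```

Lowering in small steps until contact.

```bash
python3 -m jog '[[0,0,0.01,0,0,0,1],[0,0,0.005,0,0,0,1],[0,0,0.002,0,0,0,1],[0,0,0,0,0,0,1]]'; python3 -m jog '[[0,0,0.002,0,0,0,1],[0,0,0,0,0,0,1]]'; python3 -m jog '[[0,0,0.002,0,0,0,1],[0,0,0,0,0,0,1]]'
```

```text
time_s: 49.42
tcp_pos: [0.6792, 0.2202, 0.1284]
orientation: [-0.0, 0.015, 1.0, -0.0]
force: [-1.0, 0.1, -0.3]
width: 0.0007
time_s: 49.58
tcp_pos: [0.6798, 0.2207, 0.1279]
orientation: [0.001, 0.015, 1.0, 0.0]
force: [-1.3, -0.2, 3.8]
width: 0.0005
time_s: 49.75
tcp_pos: [0.6799, 0.2216, 0.1278]
orientation: [0.001, 0.015, 1.0, 0.001]
force: [-5.1, -1.4, 12.8]
width: 0.0002
```

```bash
python3 -m jog '[[0,-0.005,0.0003,0,0,0,1],[0,-0.006,0,0,0,0,1],[0,-0.006,0,0,0,0,1],[0,-0.006,0,0,0,0,1],[0,0,0,0,0,0,1]]'; python3 -c "
from h import *;show();cv2.imwrite('pics/w23.png',read_camera('wrist'))
cv2.imwrite('pics/top10.png',read_camera('top'))
c=cv2.imread('pics/top10.png')[80:240,40:240];cv2.imwrite('pics/c10.png',cv2.resize(cv2.convertScaleAbs(c,alpha=1.5,beta=10),None,fx=3.7,fy=3.7))"
```

```text
time_s: 50.17
tcp_pos: [0.6795, 0.1978, 0.1277]
orientation: [0.001, 0.015, 1.0, 0.001]
force: [-4.8, -1.8, 12.7]
width: 0.0005
t 50.17 tcp [0.6795 0.1978 0.1277] toolx [-1.     0.03  -0.002] tooly [0.03  1.    0.001] z [ 0.002  0.001 -1.   ] w 0.0005 F [-4.8 -1.8 12.7]
```

View pics/c10.png

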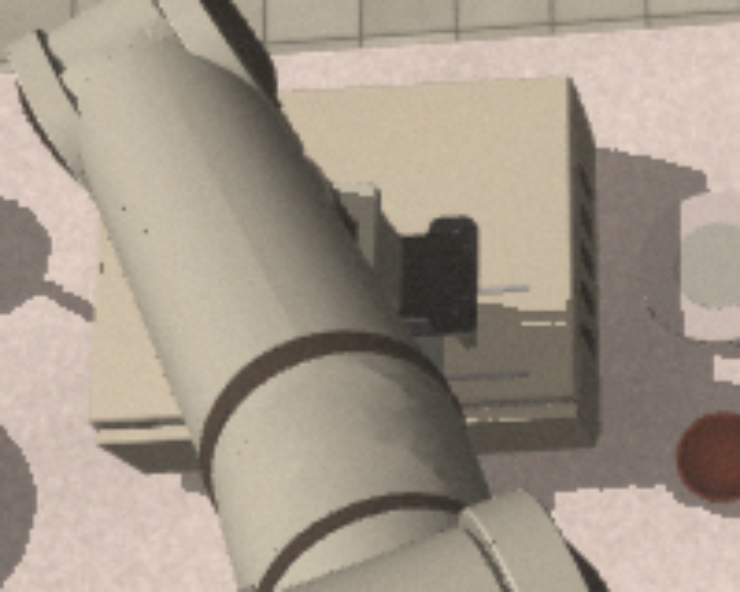

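View pics/w23.png

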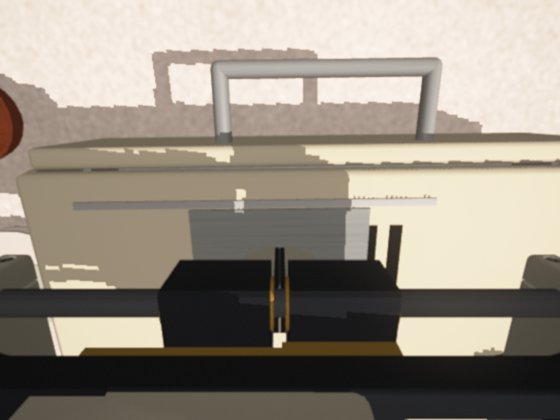

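The plate moves with the fingers: vent slots now show at (372–400, 245) and the plate spans 190–370. I'll continue to the stop.

```bash
python3 -m jog '[[0,-0.006,0,0,0,0,1],[0,-0.006,0,0,0,0,1],[0,-0.006,0,0,0,0,1],[0,-0.006,0,0,0,0,1],[0,-0.006,0,0,0,0,1],[0,-0.006,0,0,0,0,1],[0,-0.006,0,0,0,0,1],[0,-0.006,0,0,0,0,1],[0,-0.005,0,0,0,0,1],[0,-0.003,0,0,0,0,1],[0,-0.003,0,0,0,0,1],[0,0,0,0,0,0,1]]'; python3 -c "
from h import *;show();cv2.imwrite('pics/w24.png',read_camera('wrist'))"
```

```text
time_s: 51.27
tcp_pos: [0.6789, 0.142, 0.1278]
orientation: [0.003, 0.014, 1.0, 0.003]
force: [-0.7, 4.5, 9.5]
width: 0.0005
t 51.27 tcp [0.6789 0.142  0.1278] toolx [-1.     0.028 -0.006] tooly [0.028 1.    0.005] z [ 0.006  0.005 -1.   ] w 0.0005 F [-0.7  4.5  9.5]
```

View pics/w24.png

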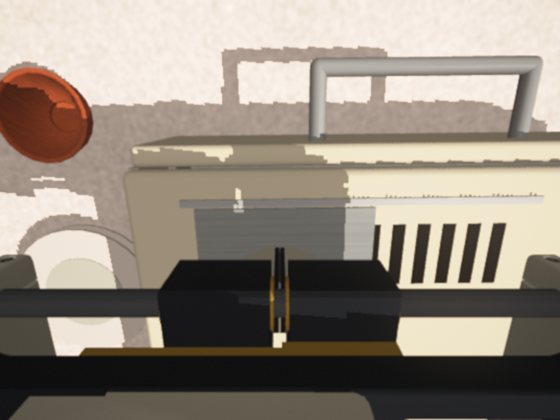

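```bash
python3 -m jog '[[0,-0.003,0.001,0,0,0,1],[0,-0.003,0,0,0,0,1],[0,-0.003,0,0,0,0,1],[0,0,0,0,0,0,1]]'; python3 -c "
from h import *;show();cv2.imwrite('pics/w25.png',read_camera('wrist'))"
```

```text
time_s: 51.65
tcp_pos: [0.6794, 0.1348, 0.1278]
orientation: [0.004, 0.014, 1.0, 0.004]
force: [0.3, 6.4, 12.9]
width: 0.0007
t 51.65 tcp [0.6794 0.1348 0.1278] toolx [-1.     0.027 -0.008] tooly [0.027 1.    0.007] z [ 0.008  0.007 -1.   ] w 0.0007 F [ 0.3  6.4 12.9]
```

View pics/w25.png

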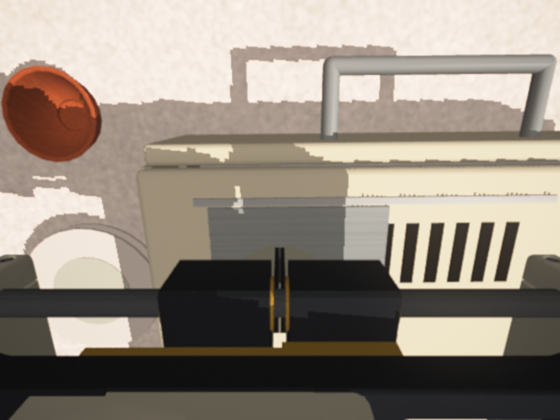

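```bash
python3 -m jog '[[0,0,-0.003,0,0,0,1],[0,0,-0.02,0,0,0,1],[0,0,-0.04,0,0,0,1],[0,0,-0.04,0,0,0,1],[0,0,-0.03,0,0,0,1],[0.03,0,0,0,0,0,1],[0.03,0,0,0,0,0,1],[0.03,-0.03,0,0,0,0,1],[0.03,-0.03,0,0,0,0,1],[0.03,-0.03,0,0,0,0,1],[0.03,-0.03,0,0,0,0,1],[0.03,-0.03,0,0,0,0,0.8],[0.03,-0.03,0,0,0,0,0.5],[0,-0.02,0,0,0,0,0.5],[0,0,0,0,0,0,0.5]]';  python3 -c "
from h import *;show();cv2.imwrite('pics/top11.png',read_camera('top'));cv2.imwrite('pics/side11.png',read_camera('side'))
c=cv2.imread('pics/top11.png')[80:240,40:240];cv2.imwrite('pics/c11.png',cv2.resize(cv2.convertScaleAbs(c,alpha=1.5,beta=10),None,fx=3.7,fy=3.7))
f=lambda u,v,z: pl('top',40+u/3.7,80+v/3.7,z).round(4)
"
```

```text
time_s: 52.95
tcp_pos: [0.4321, -0.0654, 0.2567]
orientation: [0.0, 0.019, 1.0, -0.002]
force: [1.4, -0.1, -0.6]
width: 0.0225
t 52.95 tcp [ 0.4321 -0.0654  0.2567] toolx [-0.999  0.037 -0.   ] tooly [ 0.037  0.999 -0.003] z [-0.    -0.003 -1.   ] w 0.0225 F [ 1.4 -0.1 -0.6]
```

View pics/c11.png

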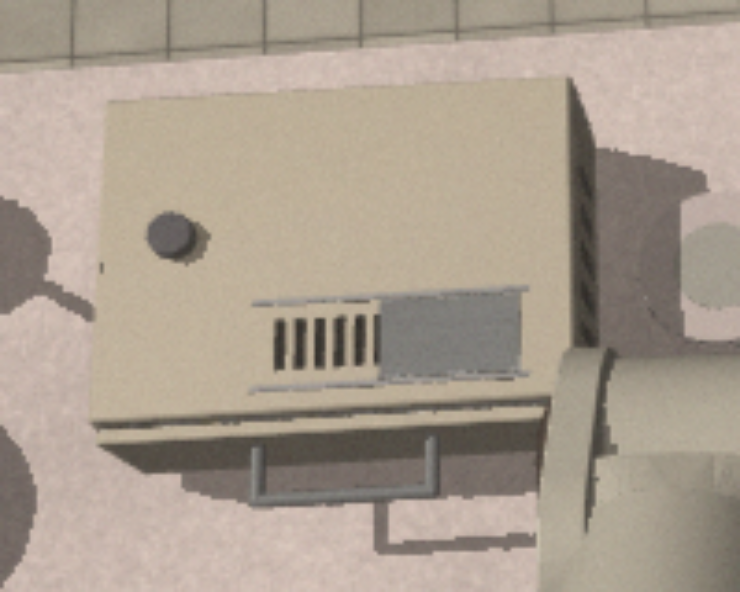

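View pics/top11.png

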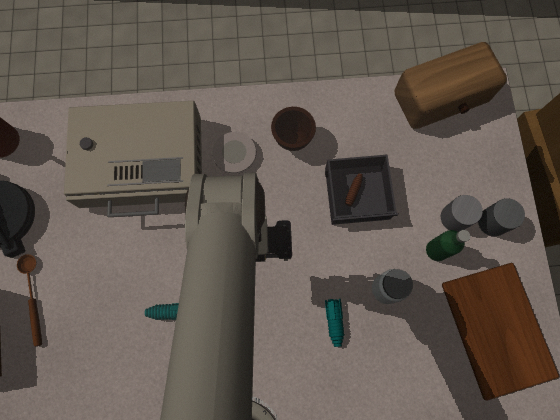

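```bash
python3 -m jog '[[0,0,0,0,0,0,0.5],[0,0,0,0,0,0,0.5],[0,0,0,0,0,0,0.5]]'; python3 -c "
from h import *;w=read_camera('top');a=cv2.imread('pics/top0.png')
d=(cv2.absdiff(a,w).max(2)>40).astype('u1')
for n,(x,y) in dict(jar=(395,286),mortar=(293,128),saucers=(238,152),dish=(235,204),oil=(445,245)).items(): print(n,d[y-35:y+35,x-35:x+35].sum())
show();print(sign_off())"
```

```text
time_s: 53.3
tcp_pos: [0.4347, -0.059, 0.2563]
orientation: [-0.0, 0.014, 1.0, 0.0]
force: [0.8, -0.2, 0.7]
width: 0.0455
jar 1053
mortar 0
saucers 167
dish 2204
oil 0
t 53.35 tcp [ 0.4346 -0.0591  0.2563] toolx [-1.     0.028  0.   ] tooly [0.028 1.    0.001] z [-0.     0.001 -1.   ] w 0.0452 F [-0.1  0.2 -0.9]
the job is handed in; nothing more can be done
None
```

The job is handed in, at about 53 s of the 210 s limit; the hand-in gave no verdict. I pulled the tray to its stop and dropped the bare cob in the scrap bin. I then laid all four ears side by side in the tray, pushed it home, and after that slid the vent shutter open.

What the last checks showed:
- **Tray contents:** the wrist picture before closing shows four ears flat and none touching another. The tray was not seen inside after it was shut.
- **Tray home:** it ran into a hard stop at about 19 N. The handle then sat 1–2 pixels (3–4 mm) further in than at the start, so the tray was probably slightly open to begin with.
- **Shutter:** the plate stayed still while the fingers slid on past it with about 6 N sideways, so it is at its stop. I measured only about 76 mm of travel, not 80. The space left at the rail ends suggests it also started a few millimetres open.
- **Cob:** it is visible lying in the bin.
- **Bystanders:**
  - The mortar and oil bottle areas match the first picture exactly.
  - The picture comparison flagged changes around the jar, saucers and dish. The arm covers part of the dish and saucers there. I put the jar's change down to the arm's shadow, since its outline is at the same pixels as at the start.
  - The dish was partly hidden by the arm, so I could not check it fully in that last picture. It looked in place earlier, and the gripper did not touch it.

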